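# Clear, load and tighten the tool-holder clamp stations

## Robot

A 6-joint arm with a two-finger parallel gripper is mounted at the origin on the work surface. World frame = base frame: x ahead of the robot, y to its left, z up, the work surface at z = 0. Lengths are in mm, angles in degrees, forces in N, time in s.
With the tool pointing down it reaches from about 300 to 850 mm from the base axis. Payload 4.2 kg.
Tool frame: the origin (TCP) lies at the very end of the fingers, on their centre line; the grasp point (between the pads) lies 19 mm behind it; z points along the fingers, x is the direction in which the jaws open and shut, and the axes are right-handed (so a half turn about z gives the same grasp; the last joint's range is limited). The gripper opens to 91 mm and grips with 3 to 60 N. Pads are 32 mm wide; open, the fingers measure 118 mm over their backs; the gripper's body (76 mm by 178 mm) begins 60 mm behind the grasp point.
Start: joints at [62.338, 18.312, 89.639, -0, 72.044, -1.146], TCP at [256.717, 514.529, 213.976] pointing down, gripper open.
Joint ranges: [-177.97, 177.97], [-48.28, 115.42], [12.27, 149.76], [-77.06, 257.06], [2.81, 150.46], [-146.56, 146.56]. Speed limits (degrees/s): [147.25, 147.25, 180, 180, 180, 180].

## Interface

Orientations are given as [roll, pitch, yaw] about the fixed x, y, z axes, in that order (R = Rz(yaw) Ry(pitch) Rx(roll)).
In Python, from workcell import env gives the robot as it stands.
- The arm moves only by the tool servo_tool, never from a script. Its argument "plan" is a list of rows, each a list of 3 entries, a list of its own where there are three numbers: the turn, a rotation vector about the tool's x, y, z in degrees, then the shift along the tool's x, y, z in mm, then the finger opening in mm, from 0 to 91.2. In form: [[[ax, ay, az], [dx, dy, dz], claw], ...]. A call has exactly 10 rows; each row shifts and turns the pose as measured when the row begins, along the tool's axes as they then stand; what a row does not reach is not made up. A row lasts 1/8 s, in which the tool goes at most 62.5 mm and 10.7 degrees, less where a joint would pass 70% of its speed; a pose out of reach is approached as far as the arm can. A call with a gripper value outside its range is refused whole. The fingers move at their own pace and stop on an object; "squeeze" is the grip in N (left out, the last holds). Time passes only in rows, so rows that do not move let the fingers close, or fill a call up. It gives the time, the measured TCP pose, the force and the opening at its end, in the units of the state.
- env.state(): the state, without advancing time (a new reading comes with each control period).
- env.grab_frame(name): name is "scene" or "top"; returns a dict with "pixels" (480x640x3 uint8, red, green, blue), "intrinsics" (3x3 intrinsics, pixels), "distortion" ([k1, k2, p1, p2, k3] as OpenCV has them; the pictures are not rectified), "eye" and "attitude" of the camera in the world. Camera axes: x right, y up, looking along -z (the intrinsics and any distortion apply to the point x, -y, -z); pixel columns grow to the right and rows downward; lengths in mm; the calibration is good to about 2 mm. A picture is of the moment at which its call begins. There is no depth.
- env.job_done(): hands the job in, once; it reports no verdict.
The state is a dict: "time_s": time; "qpos": joint angles; "qvel": joint speeds; "effort": joint torques, N m; "ee_pos": TCP position; "ee_rot": TCP orientation; "force": force on the tool from outside, world axes, zero at the start; "torque": the same for the moment, N m; "gripper_width": finger opening in mm.
Only numpy, scipy, OpenCV 4.12 (cv2) and the standard library are available. Lean on these libraries where they do the work, as an engineer would, in place of code of your own. Each camera call takes 0.05 s, during which the arm holds its last target.

## Task

Get the clamp stations ready for regrinding: first clear the honing stone and the packing bar off the cradles and lay them flat in the shallow tool tray, then lay every tool holder from the front of the bench flat in an empty cradle of its own, lengthwise between the lips and with its cutting bit pointing out of the open front. When all of them lie in their cradles, turn the wing bolt of each cradle you loaded clockwise until it clicks home past its detent. Leave the bolt of a cradle that stays empty loose, leave the station that was already loaded and tight as it is, and leave the two small collars where they lie.

Things in the scene. Friction and masses are not known exactly. Their poses are not given: they have to be found in the camera images.
- stA: fixed steel clamp station, 172 x 62 mm, turned up to 0.2 rad. Origin: on the bench under its cradle's middle; z up, -x to the cradle's open front, +x to its wing bolt. Cradle floor 68 (x) x 44 mm (y) at height 20; a lip 9 mm thick along each y side, top at 28; rear stop face at x = +34, top at 32. Bolt axis at x = +100, y = 0. One of the four starts loaded and tight
- boltA (a joint): turn of stA's wing bolt, rad, clockwise from above; at 0 the wing lies along the station's x. Loose at 0; resists up to 0.13 N m, springs back to 0 if let go before the detent's crest at 0.8, past it snaps to its stop at 1.25 (tight) and stays. Read it: one of the four bolts starts tight, the others loose
- wingA (a point): wing of boltA: a bright plate 46 mm long (this point's x axis), 12 mm thick (y), 43 to 71 mm above the bench, on a dark 34 mm disc (top at 43); the point lies on the bolt's axis at grip height, 57 mm, and turns with it
- stB: clamp station, same shape and axes as stA
- boltB (a joint): turn of stB's wing bolt, same behaviour as boltA
- wingB (a point): wing of boltB, as wingA
- stC: clamp station, same shape and axes as stA
- boltC (a joint): turn of stC's wing bolt, same behaviour as boltA
- wingC (a point): wing of boltC, as wingA
- stD: clamp station, same shape and axes as stA
- boltD (a joint): turn of stD's wing bolt, same behaviour as boltA
- wingD (a point): wing of boltD, as wingA
- h0_mid (a point): tool holder, the one that starts in the tight station, to be left alone: dark steel block 60 (its x) x 30 (y) x 34 mm (z, height), 0.2 to 0.5 kg, with a 12 mm square bright cutting bit that sticks 25 mm out of the middle of its -x end, 14 to 26 mm above its underside. This point is the block's centre, 17 mm above its underside; x, y, z as the block, z up
- h1_mid (a point): tool holder, lying on the front of the bench (two or three are there; None if absent): dark steel block 60 (its x) x 30 (y) x 34 mm (z, height), 0.2 to 0.5 kg, with a 12 mm square bright cutting bit that sticks 25 mm out of the middle of its -x end, 14 to 26 mm above its underside. This point is the block's centre, 17 mm above its underside; x, y, z as the block, z up
- h1_bit (a point): tip of the cutting bit of h1, 55 mm from the block's centre along its -x, 3 mm above the centre's height
- h2_mid (a point): tool holder, lying on the front of the bench (two or three are there; None if absent): dark steel block 60 (its x) x 30 (y) x 34 mm (z, height), 0.2 to 0.5 kg, with a 12 mm square bright cutting bit that sticks 25 mm out of the middle of its -x end, 14 to 26 mm above its underside. This point is the block's centre, 17 mm above its underside; x, y, z as the block, z up
- h2_bit (a point): tip of the cutting bit of h2, 55 mm from the block's centre along its -x, 3 mm above the centre's height
- h3_mid (a point): tool holder, lying on the front of the bench (two or three are there; None if absent): dark steel block 60 (its x) x 30 (y) x 34 mm (z, height), 0.2 to 0.5 kg, with a 12 mm square bright cutting bit that sticks 25 mm out of the middle of its -x end, 14 to 26 mm above its underside. This point is the block's centre, 17 mm above its underside; x, y, z as the block, z up
- h3_bit (a point): tip of the cutting bit of h3, 55 mm from the block's centre along its -x, 3 mm above the centre's height
- stone_mid (a point): honing stone: grey stick 24 (x) x 110 (y, length) x 22 mm (z, height), about 0.12 kg; its centre, 11 mm above its underside. At the start across the lips of a station
- bar_mid (a point): packing bar: bright steel bar 20 (x) x 110 (y, length) x 24 mm (z, height) with two dark holes, about 0.25 kg; its centre, 12 mm above its underside. At the start across the lips of a station
- tray_in (a point): shallow open aluminium tool tray, fixed: centre of its inner floor, 5 mm above the bench; inside 190 (x) x 145 mm (y), walls 5 mm thick, rim 14 mm above the bench
- collar1: steel shaft collar, 26 mm across, 16 mm high, on the front of the bench; a bystander; origin at the centre of its underside
- collar2: brass collar, 28 mm across, 12 mm high, on the front of the bench; a bystander; origin at the centre of its underside

How it is judged (in metres and radians):
On the way, in this order (a step that is already met when the one before it is completed fails the run):
1. the honing stone and the packing bar both lie in the tool tray (x of stone_mid in the frame of tray_in between -0.09 and 0.09 m and y of stone_mid in the frame of tray_in between -0.07 and 0.07 m and z of stone_mid in the frame of tray_in between 0 and 0.02 m and x of bar_mid in the frame of tray_in between -0.09 and 0.09 m and y of bar_mid in the frame of tray_in between -0.07 and 0.07 m and z of bar_mid in the frame of tray_in between 0 and 0.02 m), for 0.2 s.
2. every tool holder lies in a cradle of its own, bit to the open front (((x of h1_mid in the frame of stB between -0.018 and 0.01 m and y of h1_mid in the frame of stB between -0.012 and 0.012 m and z of h1_mid in the frame of stB between 0.03 and 0.0405 m and angle between h1_mid's own z axis and vertical below 0.12 rad and x of h1_bit in the frame of stB below -0.045 m) or (x of h1_mid in the frame of stC between -0.018 and 0.01 m and y of h1_mid in the frame of stC between -0.012 and 0.012 m and z of h1_mid in the frame of stC between 0.03 and 0.0405 m and angle between h1_mid's own z axis and vertical below 0.12 rad and x of h1_bit in the frame of stC below -0.045 m) or (x of h1_mid in the frame of stD between -0.018 and 0.01 m and y of h1_mid in the frame of stD between -0.012 and 0.012 m and z of h1_mid in the frame of stD between 0.03 and 0.0405 m and angle between h1_mid's own z axis and vertical below 0.12 rad and x of h1_bit in the frame of stD below -0.045 m)) and ((x of h2_mid in the frame of stB between -0.018 and 0.01 m and y of h2_mid in the frame of stB between -0.012 and 0.012 m and z of h2_mid in the frame of stB between 0.03 and 0.0405 m and angle between h2_mid's own z axis and vertical below 0.12 rad and x of h2_bit in the frame of stB below -0.045 m) or (x of h2_mid in the frame of stC between -0.018 and 0.01 m and y of h2_mid in the frame of stC between -0.012 and 0.012 m and z of h2_mid in the frame of stC between 0.03 and 0.0405 m and angle between h2_mid's own z axis and vertical below 0.12 rad and x of h2_bit in the frame of stC below -0.045 m) or (x of h2_mid in the frame of stD between -0.018 and 0.01 m and y of h2_mid in the frame of stD between -0.012 and 0.012 m and z of h2_mid in the frame of stD between 0.03 and 0.0405 m and angle between h2_mid's own z axis and vertical below 0.12 rad and x of h2_bit in the frame of stD below -0.045 m)) and ((x of h3_mid in the frame of stB between -0.018 and 0.01 m and y of h3_mid in the frame of stB between -0.012 and 0.012 m and z of h3_mid in the frame of stB between 0.03 and 0.0405 m and angle between h3_mid's own z axis and vertical below 0.12 rad and x of h3_bit in the frame of stB below -0.045 m) or (x of h3_mid in the frame of stC between -0.018 and 0.01 m and y of h3_mid in the frame of stC between -0.012 and 0.012 m and z of h3_mid in the frame of stC between 0.03 and 0.0405 m and angle between h3_mid's own z axis and vertical below 0.12 rad and x of h3_bit in the frame of stC below -0.045 m) or (x of h3_mid in the frame of stD between -0.018 and 0.01 m and y of h3_mid in the frame of stD between -0.012 and 0.012 m and z of h3_mid in the frame of stD between 0.03 and 0.0405 m and angle between h3_mid's own z axis and vertical below 0.12 rad and x of h3_bit in the frame of stD below -0.045 m))), for 0.2 s.
3. the bolts of the loaded cradles have clicked tight, those of empty cradles are loose ((value of joint boltB below 0.4 rad or (x of h1_mid in the frame of stB between -0.018 and 0.01 m and y of h1_mid in the frame of stB between -0.012 and 0.012 m and z of h1_mid in the frame of stB between 0.03 and 0.0405 m and angle between h1_mid's own z axis and vertical below 0.12 rad and x of h1_bit in the frame of stB below -0.045 m) or (x of h2_mid in the frame of stB between -0.018 and 0.01 m and y of h2_mid in the frame of stB between -0.012 and 0.012 m and z of h2_mid in the frame of stB between 0.03 and 0.0405 m and angle between h2_mid's own z axis and vertical below 0.12 rad and x of h2_bit in the frame of stB below -0.045 m) or (x of h3_mid in the frame of stB between -0.018 and 0.01 m and y of h3_mid in the frame of stB between -0.012 and 0.012 m and z of h3_mid in the frame of stB between 0.03 and 0.0405 m and angle between h3_mid's own z axis and vertical below 0.12 rad and x of h3_bit in the frame of stB below -0.045 m)) and (value of joint boltB above 1.1 rad or not ((x of h1_mid in the frame of stB between -0.018 and 0.01 m and y of h1_mid in the frame of stB between -0.012 and 0.012 m and z of h1_mid in the frame of stB between 0.03 and 0.0405 m and angle between h1_mid's own z axis and vertical below 0.12 rad and x of h1_bit in the frame of stB below -0.045 m) or (x of h2_mid in the frame of stB between -0.018 and 0.01 m and y of h2_mid in the frame of stB between -0.012 and 0.012 m and z of h2_mid in the frame of stB between 0.03 and 0.0405 m and angle between h2_mid's own z axis and vertical below 0.12 rad and x of h2_bit in the frame of stB below -0.045 m) or (x of h3_mid in the frame of stB between -0.018 and 0.01 m and y of h3_mid in the frame of stB between -0.012 and 0.012 m and z of h3_mid in the frame of stB between 0.03 and 0.0405 m and angle between h3_mid's own z axis and vertical below 0.12 rad and x of h3_bit in the frame of stB below -0.045 m))) and (value of joint boltC below 0.4 rad or (x of h1_mid in the frame of stC between -0.018 and 0.01 m and y of h1_mid in the frame of stC between -0.012 and 0.012 m and z of h1_mid in the frame of stC between 0.03 and 0.0405 m and angle between h1_mid's own z axis and vertical below 0.12 rad and x of h1_bit in the frame of stC below -0.045 m) or (x of h2_mid in the frame of stC between -0.018 and 0.01 m and y of h2_mid in the frame of stC between -0.012 and 0.012 m and z of h2_mid in the frame of stC between 0.03 and 0.0405 m and angle between h2_mid's own z axis and vertical below 0.12 rad and x of h2_bit in the frame of stC below -0.045 m) or (x of h3_mid in the frame of stC between -0.018 and 0.01 m and y of h3_mid in the frame of stC between -0.012 and 0.012 m and z of h3_mid in the frame of stC between 0.03 and 0.0405 m and angle between h3_mid's own z axis and vertical below 0.12 rad and x of h3_bit in the frame of stC below -0.045 m)) and (value of joint boltC above 1.1 rad or not ((x of h1_mid in the frame of stC between -0.018 and 0.01 m and y of h1_mid in the frame of stC between -0.012 and 0.012 m and z of h1_mid in the frame of stC between 0.03 and 0.0405 m and angle between h1_mid's own z axis and vertical below 0.12 rad and x of h1_bit in the frame of stC below -0.045 m) or (x of h2_mid in the frame of stC between -0.018 and 0.01 m and y of h2_mid in the frame of stC between -0.012 and 0.012 m and z of h2_mid in the frame of stC between 0.03 and 0.0405 m and angle between h2_mid's own z axis and vertical below 0.12 rad and x of h2_bit in the frame of stC below -0.045 m) or (x of h3_mid in the frame of stC between -0.018 and 0.01 m and y of h3_mid in the frame of stC between -0.012 and 0.012 m and z of h3_mid in the frame of stC between 0.03 and 0.0405 m and angle between h3_mid's own z axis and vertical below 0.12 rad and x of h3_bit in the frame of stC below -0.045 m))) and (value of joint boltD below 0.4 rad or (x of h1_mid in the frame of stD between -0.018 and 0.01 m and y of h1_mid in the frame of stD between -0.012 and 0.012 m and z of h1_mid in the frame of stD between 0.03 and 0.0405 m and angle between h1_mid's own z axis and vertical below 0.12 rad and x of h1_bit in the frame of stD below -0.045 m) or (x of h2_mid in the frame of stD between -0.018 and 0.01 m and y of h2_mid in the frame of stD between -0.012 and 0.012 m and z of h2_mid in the frame of stD between 0.03 and 0.0405 m and angle between h2_mid's own z axis and vertical below 0.12 rad and x of h2_bit in the frame of stD below -0.045 m) or (x of h3_mid in the frame of stD between -0.018 and 0.01 m and y of h3_mid in the frame of stD between -0.012 and 0.012 m and z of h3_mid in the frame of stD between 0.03 and 0.0405 m and angle between h3_mid's own z axis and vertical below 0.12 rad and x of h3_bit in the frame of stD below -0.045 m)) and (value of joint boltD above 1.1 rad or not ((x of h1_mid in the frame of stD between -0.018 and 0.01 m and y of h1_mid in the frame of stD between -0.012 and 0.012 m and z of h1_mid in the frame of stD between 0.03 and 0.0405 m and angle between h1_mid's own z axis and vertical below 0.12 rad and x of h1_bit in the frame of stD below -0.045 m) or (x of h2_mid in the frame of stD between -0.018 and 0.01 m and y of h2_mid in the frame of stD between -0.012 and 0.012 m and z of h2_mid in the frame of stD between 0.03 and 0.0405 m and angle between h2_mid's own z axis and vertical below 0.12 rad and x of h2_bit in the frame of stD below -0.045 m) or (x of h3_mid in the frame of stD between -0.018 and 0.01 m and y of h3_mid in the frame of stD between -0.012 and 0.012 m and z of h3_mid in the frame of stD between 0.03 and 0.0405 m and angle between h3_mid's own z axis and vertical below 0.12 rad and x of h3_bit in the frame of stD below -0.045 m))) and value of joint boltA above 1.1 rad), for 0.2 s.
At the end, for the whole second after the job is handed in: Stone and bar in the tray; every present holder flat in cradle B, C or D (within 12 mm of its centre line, 18 mm before to 10 mm behind its middle, tilt under 0.12 rad, bit to the open front); bolts of loaded cradles beyond 1.1 rad, of empty ones below 0.4 rad; it all stays so (all of step 1 and all of step 2 and all of step 3); the robot touches nothing.
It fails at once if a collar shifted by more than 50 mm (distance of any of collar1, collar2 from where it was at the start of the episode above 0.05 m).
It fails at once if the holder already clamped in station A shifted by more than 20 mm (distance of h0_mid from where it was at the start of the episode above 0.02 m).
It fails at once if the tight bolt of station A turned loose (value of joint boltA below 0.9 rad).
Of h1, h2, h3 only 2 to 3 are there at a start; the rules pass over those that are not, and their reading is None.
At some moment in a run one of h1, h2, h3, stone, bar may be knocked a few centimetres aside while the robot is not near it.
Once in a run the grip may slacken for a moment while it holds something.
It also fails if it takes over 208 s, if anything falls off the work surface, if the arm or the gripper's body presses on something with over 40 N, if the wrist force passes 120 N, or if a joint passes its speed limit or range.

## Working session

There is one attempt and no reset: what is moved stays moved. The work goes in short steps, Python scripts to look and compute and a tool call to move; the robot and the scene stay as the last step left them, time stands still between calls to the robot, and variables do not carry over. Pictures are saved under pics/ and viewed, and the job is handed in when it is done.

Besides the shell and the picture viewer there is one more tool, called after "Emit:" as name([rows], argument=value, ...), one row to a line, values as JSON. servo_tool: Moves the arm, as the interface text tells. Its arguments: {"type":"object","properties":{"plan":{"type":"array"},"squeeze":{"type":"number"}},"required":["plan"]}

```bash
ls; mkdir -p pics
python3 - <<'E'
from workcell import env
import cv2,numpy as np
print(env.state())
for n in("scene","top"):
    f=env.grab_frame(n); cv2.imwrite(f"pics/{n}0.png",f["pixels"][:,:,::-1])
    print(n,f["intrinsics"],f["distortion"],f["eye"],f["attitude"])
E
```

```text
pics
{'time_s': 0.0, 'qpos': array([ 6.23366749e+01,  1.83500412e+01,  8.97064819e+01, -3.70144086e-04,
        7.20424426e+01, -1.14343234e+00]), 'qvel': array([ 0.00767266, -0.0779575 , -0.02378079,  0.06407043,  0.03166476,
        0.04165387]), 'effort': array([-8.31721136e-04, -4.12447858e+01, -2.31967986e+01,  7.27911294e-02,
        4.57378454e-02, -1.14973886e-04]), 'ee_pos': array([256.48863173, 514.06493659, 213.13579451]), 'ee_rot': array([-1.79998377e+02,  9.89530562e-02,  6.34802231e+01]), 'force': array([-0.15304342,  0.45343295,  0.29134426]), 'torque': array([0.06004795, 0.01078786, 0.00468066]), 'gripper_width': 91.05356509488634}
scene [[469.6214002    0.         321.90678367]
 [  0.         469.6214002  238.78516806]
 [  0.           0.           1.        ]] [-0.08088699  0.          0.          0.          0.        ] [ 848.7564899  -340.73906772  741.88559904] [ 3.47634825e+01 -2.19327574e-02  4.51784898e+01]
top [[537.1192059    0.         320.17923939]
 [  0.         537.1192059  240.09929726]
 [  0.           0.           1.        ]] [0.03348394 0.         0.         0.         0.        ] [ 398.97748209   10.79726849 1304.71205316] [  5.59797917   0.42912215 -91.67102428]
```

View pics/scene0.png

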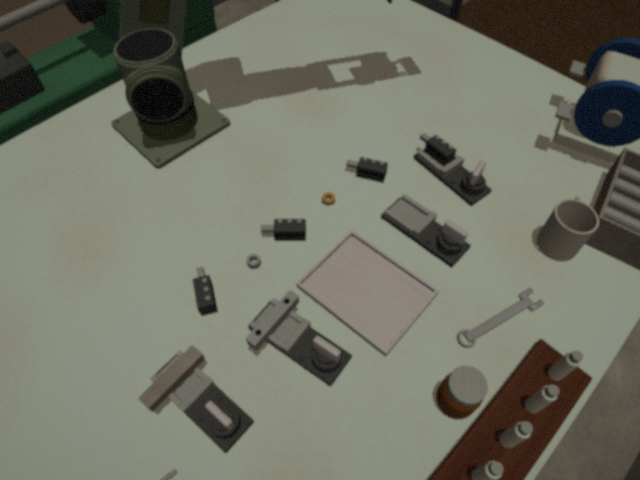

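View pics/top0.png

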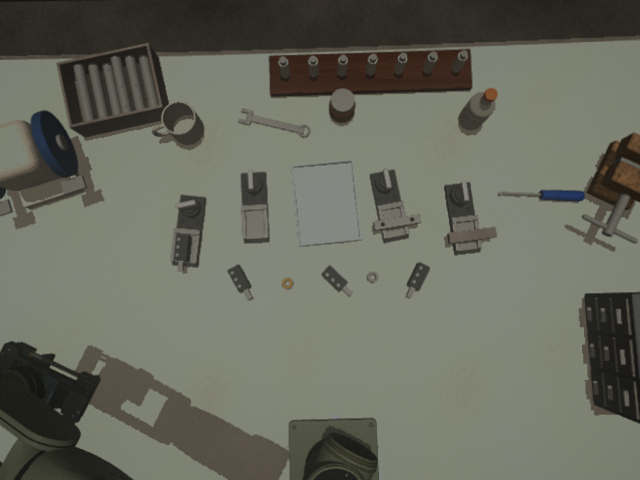

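```bash
cat > h.py <<'E'
from workcell import env
import cv2,numpy as np
from scipy.spatial.transform import Rotation as Ro
from scipy.optimize import least_squares
class Cam:
    def __init__(s,n,f=None):
        f=f or env.grab_frame(n); s.img=f["pixels"][:,:,::-1].copy(); s.K=np.array(f["intrinsics"]); s.d=np.array(f["distortion"]); s.e=np.array(f["eye"]); s.R=Ro.from_euler('xyz',f["attitude"],degrees=True).as_matrix()
    def proj(s,P):
        P=np.atleast_2d(np.array(P,float)); c=(P-s.e)@s.R; c=c*[1,-1,-1]
        return cv2.projectPoints(c.reshape(-1,1,3),np.zeros(3),np.zeros(3),s.K,s.d)[0].reshape(-1,2)
    def ray(s,uv):
        n=cv2.undistortPoints(np.array(uv,float).reshape(-1,1,2),s.K,s.d).reshape(-1,2)
        return np.c_[n[:,0],-n[:,1],-np.ones(len(n))]@s.R.T
    def plane(s,uv,z):
        r=s.ray(uv); return s.e+r*((z-s.e[2])/r[:,2])[:,None]
    def crop(s,name,x,y,w,h,k):
        im=cv2.resize(s.img[y:y+h,x:x+w],None,fx=k,fy=k,interpolation=cv2.INTER_CUBIC)
        im=cv2.convertScaleAbs(im,alpha=1.3,beta=10)
        step=10
        for u in range((x//step+1)*step,x+w,step):
            p=int((u+.5-x)*k); cv2.line(im,(p,0),(p,6 if u%50 else 14),(0,0,255),1)
            if u%20==0: cv2.putText(im,str(u),(p-10,24),0,.35,(0,0,255),1)
        for v in range((y//step+1)*step,y+h,step):
            p=int((v+.5-y)*k); cv2.line(im,(0,p),(6,p),(0,0,255),1)
            if v%20==0: cv2.putText(im,str(v),(8,p+4),0,.35,(0,0,255),1)
        cv2.imwrite(f"pics/{name}.png",im)
def tri(ct,uvt,cs,uvs):
    a,b=ct.ray([uvt])[0],cs.ray([uvs])[0]
    A=np.c_[a,-b]; t=np.linalg.lstsq(A,cs.e-ct.e,rcond=None)[0]
    p,q=ct.e+a*t[0],cs.e+b*t[1]; return (p+q)/2,np.linalg.norm(p-q)
E
python3 - <<'E'
from h import *
t=Cam("top"); s=Cam("scene")
t.crop("t1",165,160,120,140,4); t.crop("t2",280,160,130,140,4); t.crop("t3",360,160,140,145,4)
s.crop("s1",330,120,165,150,4); s.crop("s2",180,150,180,140,4); s.crop("s3",130,270,230,190,3)
E
```

```text
(no output)
```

View pics/t1.png

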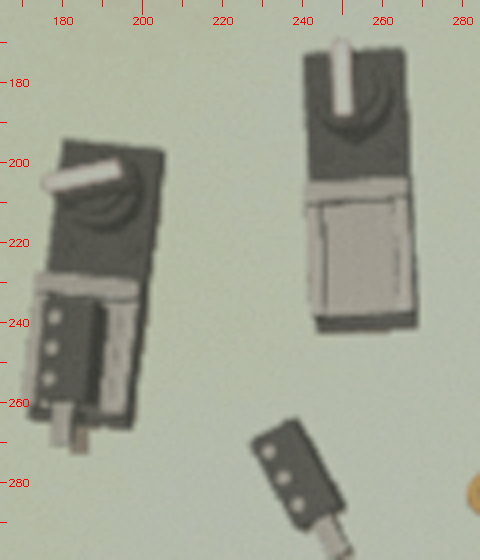

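View pics/t2.png

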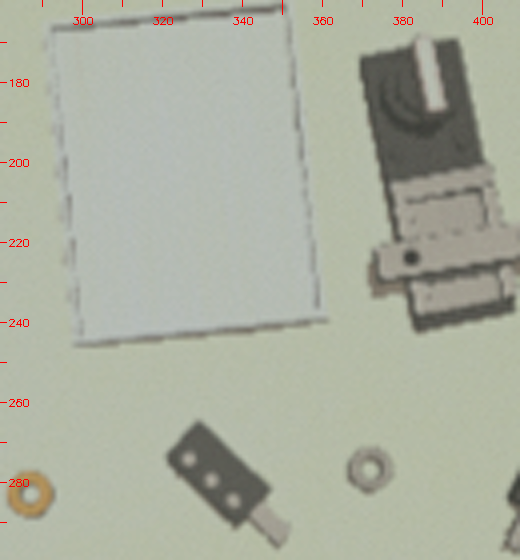

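View pics/t3.png

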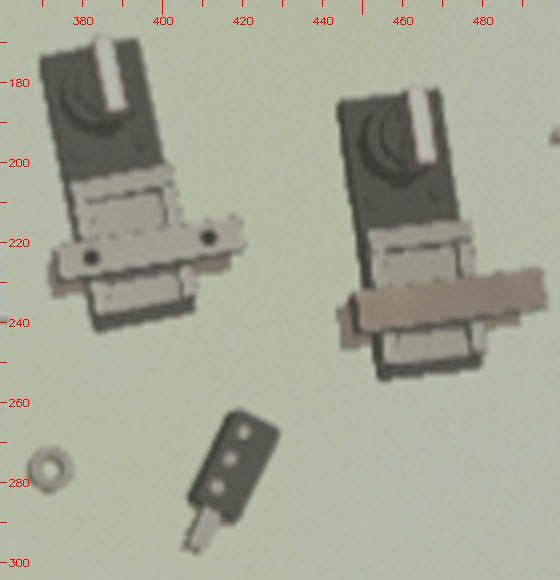

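View pics/s1.png

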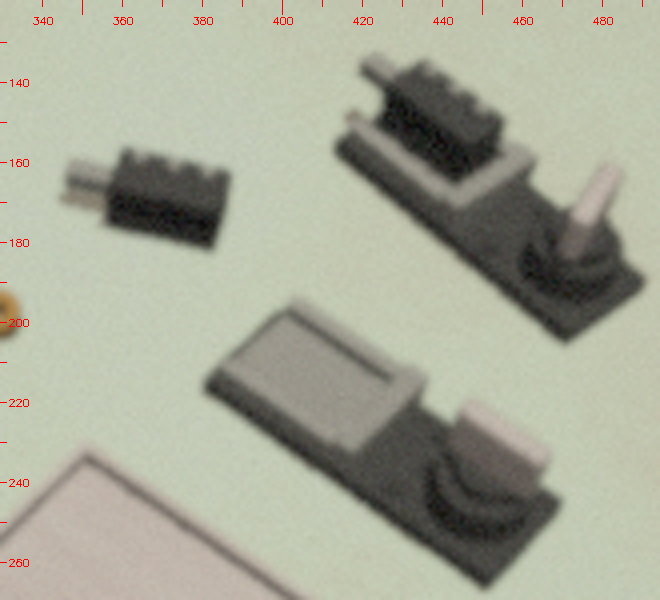

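View pics/s2.png

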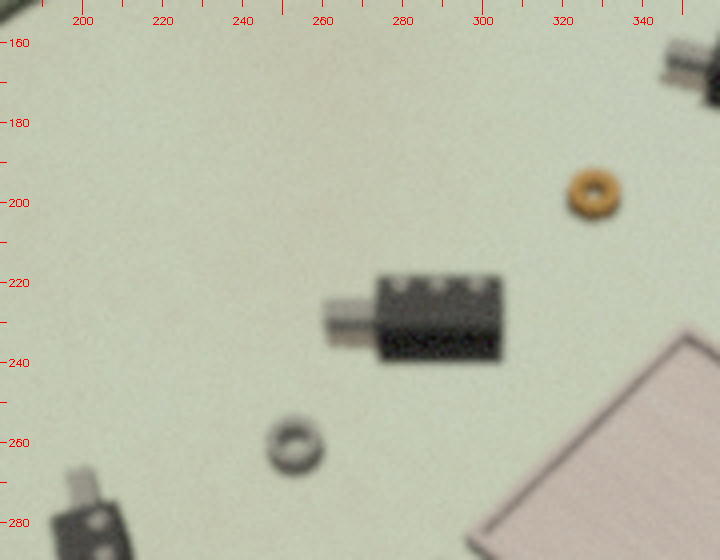

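View pics/s3.png

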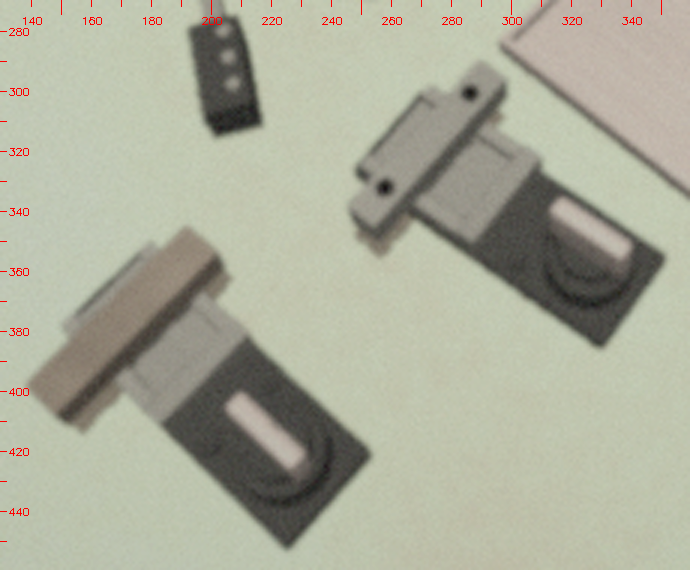

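```bash
cat >> h.py <<'E'
def fit(obs,zfree=False,x0=None):
    # obs: list of (cam, local xyz, uv); pose x,y,yaw(,dz)
    def P(p,L):
        c,s=np.cos(p[2]),np.sin(p[2]); L=np.array(L,float)
        return np.c_[p[0]+c*L[:,0]-s*L[:,1],p[1]+s*L[:,0]+c*L[:,1],L[:,2]+(p[3] if len(p)>3 else 0)]
    def r(p):
        out=[]
        for cam,L,uv in obs: out.append((cam.proj(P(p,[L]))[0]-np.array(uv)))
        return np.concatenate(out)
    x0=list(x0)+([0] if zfree else [])
    s=least_squares(r,x0,x_scale=[10,10,.1]+([10] if zfree else []))
    return s.x,np.abs(s.fun).reshape(-1,2).round(1).tolist()
def P3(p,L):
    c,s=np.cos(p[2]),np.sin(p[2]); L=np.array(L,float)
    return np.c_[p[0]+c*L[:,0]-s*L[:,1],p[1]+s*L[:,0]+c*L[:,1],L[:,2]]
def box(x0,x1,y0,y1,z0,z1):
    c=[(x,y,z) for z in(z0,z1) for x,y in((x0,y0),(x1,y0),(x1,y1),(x0,y1))]
    return [(c[i],c[j]) for i,j in((0,1),(1,2),(2,3),(3,0),(4,5),(5,6),(6,7),(7,4),(0,4),(1,5),(2,6),(3,7))]
HOLD=box(-30,30,-15,15,0,34)+box(-55,-30,-6,6,14,26)
STAT=box(-34,34,-22,22,20,20)+box(-34,34,22,31,28,28)+box(-34,34,-31,-22,28,28)+box(77,123,-6,6,43,71)+[((34,-31,32),(34,31,32))]
STONE=box(-12,12,-55,55,0,22); BAR=box(-10,10,-55,55,0,24); TRAY=box(-95,95,-72.5,72.5,5,14)
def draw(cam,p,E,col=(0,0,255),dz=0,k=4):
    if cam.img.shape[0]==480: cam.img=cv2.resize(cam.img,None,fx=k,fy=k,interpolation=cv2.INTER_CUBIC); 
    for a,b in E:
        q=cam.proj(P3(p,[a,b])+[0,0,dz]); q=np.round((q+.5)*k-.5).astype(int)
        cv2.line(cam.img,tuple(map(int,q[0])),tuple(map(int,q[1])),col,1,cv2.LINE_AA)
E
cat > fit0.py <<'E'
from h import *
t=Cam("top"); s=Cam("scene")
T=lambda L,u,v:(t,L,(u,v)); S=lambda L,u,v:(s,L,(u,v))
# holder: -x end = bit
R={}
R['H1']=fit([T((30,-15,34),227.5,270.5),T((30,15,34),239,264.5),T((-30,15,34),251.7,285.7),T((-30,-15,34),240.7,292.7)],False,(480,160,.3))
# sanity: holder -x direction = toward robot -> yaw near 0
print({k:t.plane([v],34)[0].round(0).tolist() for k,v in dict(H1=(239.7,278.4),H2=(334.6,278.5),H3=(419,276.3),tray=(326,203.5)).items()})
print("tri tops",tri(t,(245.9,288.6),s,(357.5,162)), tri(t,(334.6,278.5),s,(290,224.8)))
# wing tops
for n,a,b in(('S2',(250.3,179.3),(456.3,227.5)),):print(n,tri(t,a,s,b))
print("S3 wing",tri(t,(387,178.7),s,(327,346-20*0+0)))
E
python3 fit0.py
```

```text
{'H1': [439.0, 209.0, 34.0], 'H2': [432.0, -15.0, 34.0], 'H3': [431.0, -213.0, 34.0], 'tray': [611.0, 0.0, 34.0]}
tri tops (array([414.36336037, 195.2651045 ,  33.38962787]), np.float64(0.47613678434705403)) (array([432.70530277, -13.63040035,  30.43921703]), np.float64(2.8603909085391717))
S2 (array([668.72101342, 176.19679283,  68.3275544 ]), np.float64(1.5221350626557348))
S3 wing (array([ 661.09513   , -143.77275951,   63.54437198]), np.float64(1.1873449147124064))
```

```bash
cat > fit0.py <<'E'
from h import *
t=Cam("top"); s=Cam("scene")
T=lambda L,u,v:(t,L,(u,v)); S=lambda L,u,v:(s,L,(u,v))
R={}
def hold(a,b,c,d,x0): return fit([T((30,15,34),*a),T((30,-15,34),*b),T((-30,-15,34),*c),T((-30,15,34),*d)],False,x0)
R['H1']=hold((227.5,270.5),(239,264.5),(251.7,285.7),(240.7,292.7),(439,209,.5))
R['H2']=hold((321.5,274.5),(330,265),(348,282.5),(338.7,292),(432,-15,.7))
R['H3']=hold((419.5,262),(430.2,268),(419,291),(407.5,284.2),(431,-213,-.5))
def st(wf,wn,sl,sr,fl,fr,swn,swf,x0): return fit([T((123,0,71),*wf),T((77,0,71),*wn),T((34,31,32),*sl),T((34,-31,32),*sr),T((-34,31,28),*fl),T((-34,-31,28),*fr),S((77,0,71),*swn),S((123,0,71),*swf)],False,x0)
R['S2']=st((249.9,169.3),(250.7,189),(241.7,210.5),(267.5,209.5),(243,239),(268,238.3),(446,220.7),(466.5,234.5),(560,170,0))
R['S3']=st((385.7,169.5),(389,187.5),(379.5,211.2),(403,206.7),(383.7,238.7),(408.7,233.2),(316.7,337.7),(337.7,352.3),(560,-150,.1))
R['S4']=st((463.7,181.7),(467,200.7),(453,222),(477.7,219.5),(455,251.2),(480.5,247.5),(209,403.3),(228.7,426),(530,-330,.1))
def bl(a,b,c,d,hx,h,x0): return fit([T((hx,55,h),*a),T((hx,-55,h),*b),T((-hx,-55,h),*c),T((-hx,55,h),*d)],False,x0)
R['bar']=bl((374.2,223),(419.5,213.2),(420.7,221.7),(375.5,229.7),10,52,(550,-150,.1))
R['stone']=bl((449.5,234.2),(495.5,226.5),(496.7,235),(450.5,242.5),12,50,(520,-330,.1))
R['tray']=fit([T((96,73.5,14),293,166.2),T((96,-73.5,14),351.7,161.7),T((-96,-73.5,14),362,240),T((-96,73.5,14),298.7,246.5)],False,(610,0,0))
for k,v in R.items(): print(k,v[0][:2].round(1),np.degrees(v[0][2]).round(1),v[1])
import pickle; pickle.dump({k:v[0] for k,v in R.items()},open('pose.pkl','wb'))
for k in('H1','H2','H3'): draw(t,R[k][0],HOLD); draw(s,R[k][0],HOLD)
for k in('S2','S3','S4'): draw(t,R[k][0],STAT,(0,255,0)); draw(s,R[k][0],STAT,(0,255,0))
for c in(t,s): draw(c,R['bar'][0],BAR,dz=28); draw(c,R['stone'][0],STONE,dz=28); draw(c,R['tray'][0],TRAY)
a=t.img[640:1200,880:1680]; cv2.imwrite('pics/o_t.png',a); cv2.imwrite('pics/o_t2.png',t.img[640:1200,1280:2000])
cv2.imwrite('pics/o_s1.png',s.img[560:1160,1200:2000]);cv2.imwrite('pics/o_s2.png',s.img[1060:1660,760:1560]);cv2.imwrite('pics/o_s3.png',s.img[1340:1900,500:1300])
E
python3 fit0.py
```

```text
H1 [438.8 209.2] 29.6 [[0.3, 0.3], [0.2, 0.3], [0.1, 0.2], [0.0, 0.1]]
H2 [431.8 -14.5] 43.8 [[0.5, 0.4], [0.1, 0.0], [0.1, 0.4], [0.5, 0.0]]
H3 [ 431.2 -213.6] -30.1 [[0.3, 0.1], [0.4, 0.1], [0.1, 0.4], [0.0, 0.3]]
S2 [568.1 171.9] 1.6 [[0.3, 0.1], [0.4, 0.3], [0.6, 0.2], [0.5, 0.7], [0.4, 0.3], [0.5, 1.1], [1.1, 0.9], [0.3, 0.3]]
S3 [ 562.2 -159.9] 9.0 [[0.3, 1.1], [0.3, 0.0], [1.3, 0.7], [0.6, 1.0], [0.1, 0.2], [0.4, 0.4], [2.5, 1.8], [1.2, 0.6]]
S4 [ 527.1 -331.1] 3.5 [[1.3, 1.6], [0.2, 1.1], [1.0, 0.6], [0.3, 0.4], [0.2, 1.3], [0.4, 0.1], [1.8, 1.2], [0.4, 1.4]]
bar [ 559.5 -166. ] 9.4 [[0.6, 0.8], [0.1, 0.1], [0.7, 0.2], [0.2, 0.8]]
stone [ 524.5 -341. ] 7.6 [[0.7, 0.9], [0.2, 0.8], [0.6, 0.8], [0.2, 0.9]]
tray [615.   -0.8] 3.8 [[0.4, 1.4], [0.8, 0.2], [1.5, 0.4], [1.1, 1.1]]
```

View pics/o_t.png

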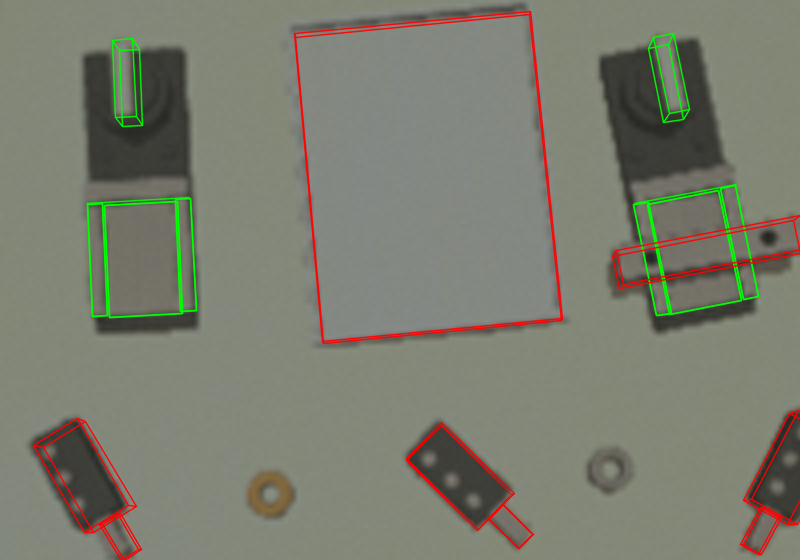

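View pics/o_t2.png

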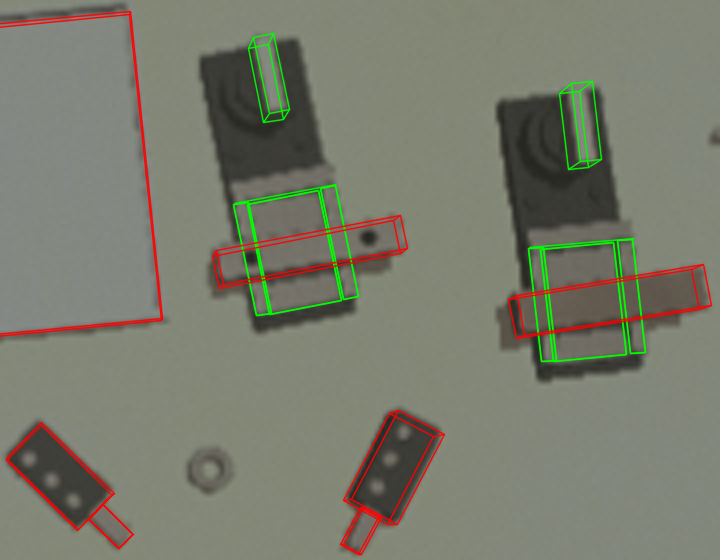

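View pics/o_s1.png

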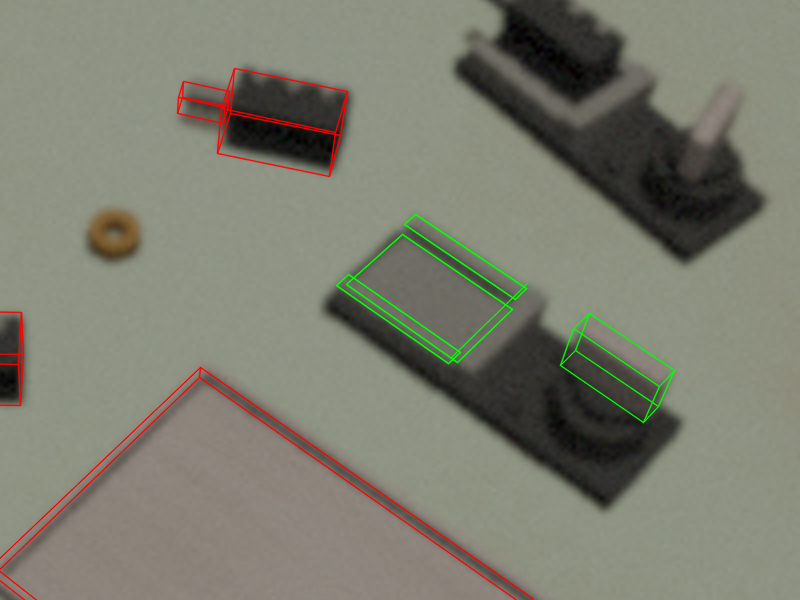

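View pics/o_s2.png

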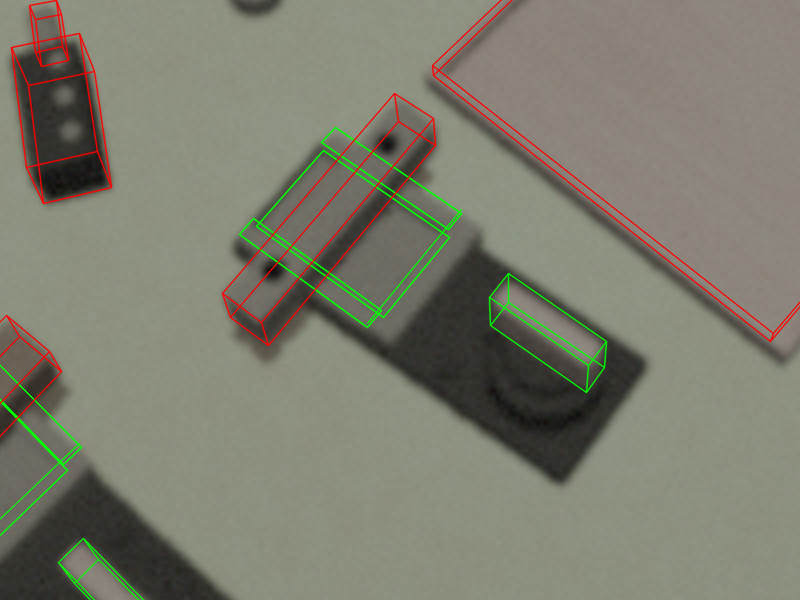

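View pics/o_s3.png

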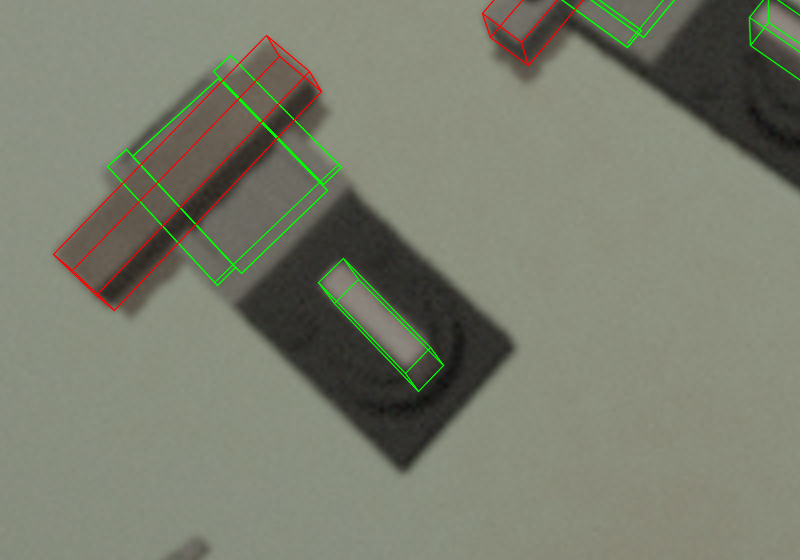

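```bash
cat > fit1.py <<'E'
from h import *
t=Cam("top"); s=Cam("scene")
def pl(B,z):  # back-left, back-right, front-left, front-right ; scene same
    L=[(86,31,z),(86,-31,z),(-86,31,z),(-86,-31,z)]
    return fit([(t,l,b) for l,b in zip(L,B)],False,(590,-100,.1))
o=lambda x,y,ox,oy:((x+ox+.5)/4-.5,(y+oy+.5)/4-.5)
D={'S2':[o(*p,880,640) for p in((83,53),(185,48),(97,332),(197,328))],
'S3':[o(*p,1280,640) for p in((199,57),(298,39),(257,331),(356,310))],
'S4':[o(*p,1280,640) for p in((497,103),(599,88),(540,381),(642,367))]}
for k,B in D.items():
    for z in (0,14):
        p,r=pl(B,z); print(k,z,p[:2].round(1),np.degrees(p[2]).round(2),r)
E
python3 fit1.py
```

```text
S2 0 [613.6 175.1] 1.53 [[0.3, 0.4], [0.1, 0.3], [0.3, 0.1], [0.1, 0.6]]
S2 14 [611.3 173.3] 1.53 [[0.1, 0.0], [0.0, 0.1], [0.4, 0.3], [0.3, 0.2]]
S3 0 [ 607.3 -154.2] 9.53 [[0.1, 0.2], [0.0, 0.1], [0.1, 0.2], [0.1, 0.1]]
S3 14 [ 605.1 -152.4] 9.53 [[0.1, 0.1], [0.0, 0.5], [0.2, 0.2], [0.3, 0.5]]
S4 0 [ 570.7 -330.5] 5.67 [[0.1, 0.1], [0.2, 0.4], [0.1, 0.3], [0.0, 0.0]]
S4 14 [ 568.9 -326.8] 5.66 [[0.0, 0.4], [0.1, 0.0], [0.0, 0.1], [0.2, 0.3]]
```

```bash
cat >> fit1.py <<'E'
print('tri')
print(tri(t,D['S4'][0],s,o(515,347,500,1340)),tri(t,D['S4'][1],s,o(403,472,500,1340)))
print(tri(t,D['S3'][0],s,o(646,364,760,1060)),tri(t,D['S3'][1],s,o(562,483,760,1060)))
print(tri(t,D['S2'][0],s,o(682,423,1200,560)),tri(t,D['S2'][1],s,o(607,508,1200,560)))
print('wing tops')
print('S4',tri(t,o(580,128,1280,640),s,o(373,313,500,1340)))
E
python3 fit1.py|sed -n '/tri/,$p'
```

```text
tri
(array([ 652.17430677, -291.25940723,    1.53289856]), np.float64(1.9985155448390053)) (array([ 658.79611186, -351.50636265,    7.25603081]), np.float64(0.22581252631228377))
(array([ 685.6768211 , -109.49729885,    5.3650953 ]), np.float64(1.9939404977465625)) (array([ 695.53838606, -169.80095678,    5.92217496]), np.float64(0.01840153326602761))
(array([697.38430963, 207.43618645,   8.66034134]), np.float64(1.0186677541729336)) (array([699.43293264, 145.20438457,   5.817232  ]), np.float64(0.7067689913074032))
wing tops
S4 (array([ 624.12841831, -324.13789517,   62.91498323]), np.float64(1.2305692898427962))
```

```bash
cat >> h.py <<'E'
def plan(xyz,yaw,n,claw,hold=0,start=None,vmax=None):
    """n moving rows from current pose to target(tool down,yaw), rest still. prints rows"""
    st=env.state(); p=np.array(st['ee_pos']) if start is None else np.array(start[:3],float)
    R=Ro.from_euler('xyz',st['ee_rot'],degrees=True) if start is None else Ro.from_euler('xyz',[180,0,start[3]],degrees=True)
    y0=R.as_euler('xyz',degrees=True)[2]
    dy=(yaw-y0+180)%360-180; yaw=y0+dy
    G=Ro.from_euler('xyz',[180,0,yaw],degrees=True); rv=(R.inv()*G).as_rotvec()
    xyz=np.array(xyz,float); rows=[]
    for i in range(n):
        Ri=R*Ro.from_rotvec(rv*i/n); d=Ri.inv().apply((xyz-p)/n)
        rows.append([np.degrees(rv/n).round(1).tolist(),d.round(1).tolist(),claw])
    rows+=[[[0,0,0],[0,0,0],claw]]*(10-n)
    print(str([[[float(a)+0 for a in r[0]],[float(a)+0 for a in r[1]],r[2]] for r in rows]).replace('-0.0,','0,').replace('-0.0]','0]').replace('.0,',',').replace('.0]',']'))
    print('from',p.round(1),round(y0,1),'dist',np.linalg.norm(xyz-p).round(1),'turn',round(dy,1))
    return list(xyz)+[yaw]
E
python3 -c "
from h import *
plan([559.5,-166,120],9.4,10,60)
q=plan([450,100,150],40,10,60)
plan([559.5,-166,120],9.4,10,60,start=q)"
```

```text
[[[0, 0, 5.4], [-47.4, 57.5, 9.4], 60], [[0, 0, 5.4], [-41.7, 61.7, 9.4], 60], [[0, 0, 5.4], [-35.7, 65.3, 9.4], 60], [[0, 0, 5.4], [-29.4, 68.4, 9.4], 60], [[0, 0, 5.4], [-22.9, 70.9, 9.4], 60], [[0, 0, 5.4], [-16.1, 72.7, 9.4], 60], [[0, 0, 5.4], [-9.1, 73.9, 9.4], 60], [[0, 0, 5.4], [-2.1, 74.5, 9.4], 60], [[0, 0, 5.4], [4.9, 74.3, 9.4], 60], [[0, 0, 5.4], [11.9, 73.5, 9.4], 60]]
from [256.7 514.5 214. ] 63.5 dist 750.7 turn -54.1
[[[0, 0, 2.3], [-28.5, 35.8, 6.4], 60], [[0, 0, 2.3], [-27, 36.9, 6.4], 60], [[0, 0, 2.3], [-25.4, 38, 6.4], 60], [[0, 0, 2.3], [-23.9, 39, 6.4], 60], [[0, 0, 2.3], [-22.2, 40, 6.4], 60], [[0, 0, 2.3], [-20.6, 40.8, 6.4], 60], [[0, 0, 2.3], [-18.9, 41.7, 6.4], 60], [[0, 0, 2.3], [-17.2, 42.4, 6.4], 60], [[0, 0, 2.3], [-15.4, 43.1, 6.4], 60], [[0, 0, 2.3], [-13.6, 43.7, 6.4], 60]]
from [256.7 514.5 214. ] 63.5 dist 461.8 turn -23.5
[[[0, 0, 3.1], [-8.7, 27.4, 3], 60], [[0, 0, 3.1], [-7.2, 27.8, 3], 60], [[0, 0, 3.1], [-5.7, 28.2, 3], 60], [[0, 0, 3.1], [-4.2, 28.5, 3], 60], [[0, 0, 3.1], [-2.7, 28.6, 3], 60], [[0, 0, 3.1], [-1.2, 28.7, 3], 60], [[0, 0, 3.1], [0.4, 28.8, 3], 60], [[0, 0, 3.1], [1.9, 28.7, 3], 60], [[0, 0, 3.1], [3.4, 28.6, 3], 60], [[0, 0, 3.1], [5, 28.3, 3], 60]]
from [450. 100. 150.] 40.0 dist 289.2 turn -30.6
```

Emit:
servo_tool([
  [[0,0,2.3],[-28.5,36,6],60],
  [[0,0,2.3],[-27,37,6],60],
  [[0,0,2.3],[-25.5,38,6],60],
  [[0,0,2.3],[-24,39,6],60],
  [[0,0,2.3],[-22,40,6],60],
  [[0,0,2.3],[-20.5,41,6],60],
  [[0,0,2.3],[-19,41.5,6],60],
  [[0,0,2.3],[-17,42.5,6],60],
  [[0,0,2.3],[-15.5,43,6],60],
  [[0,0,2.3],[-13.5,43.5,6],60],
], squeeze=20)

```text
time_s: 1.85
ee_pos: [456.7, 91.5, 153.5]
ee_rot: [179.9, -0.5, 40.1]
force: [0.4, 1.0, -0.7]
gripper_width: 60.0
```

```bash
python3 -c "
from h import *
q=plan([559.5,-166,120],9.4,10,60)"
```

```text
[[[0, -0.1, 3.1], [-8.8, 26.3, 3.3], 60], [[0, -0.1, 3.1], [-7.3, 26.7, 3.3], 60], [[0, -0.1, 3.1], [-5.9, 27.1, 3.3], 60], [[0, -0.1, 3.1], [-4.4, 27.4, 3.3], 60], [[0, -0.1, 3.1], [-3, 27.6, 3.3], 60], [[0, -0.1, 3.1], [-1.5, 27.7, 3.3], 60], [[0, -0.1, 3.1], [0, 27.7, 3.3], 60], [[0, -0.1, 3.1], [1.5, 27.7, 3.3], 60], [[0, -0.1, 3.1], [3, 27.6, 3.3], 60], [[0, -0.1, 3.1], [4.5, 27.4, 3.3], 60]]
from [456.7  91.5 153.5] 40.1 dist 279.3 turn -30.7
```

Emit:
servo_tool([
  [[0,0,3.1],[-9,26.5,3],60],
  [[0,0,3.1],[-7,26.5,3],60],
  [[0,0,3.1],[-6,27,3],60],
  [[0,0,3.1],[-4.5,27.5,3],60],
  [[0,0,3.1],[-3,27.5,3],60],
  [[0,0,3.1],[-1.5,27.5,3],60],
  [[0,0,3.1],[0,27.5,3],60],
  [[0,0,3.1],[1.5,27.5,3],60],
  [[0,0,3.1],[3,27.5,3],60],
  [[0,0,3.1],[4.5,27.5,3],60],
])

```text
time_s: 3.1
ee_pos: [560.2, -177.5, 123.1]
ee_rot: [-179.8, -0.7, 7.8]
force: [0.2, 0.1, -0.1]
gripper_width: 60.1
```

```bash
python3 -c "
from h import *
q=plan([559.5,-166,100],9.4,4,45)
t=Cam('top');s=Cam('scene');cv2.imwrite('pics/a_t.png',t.img);s.crop('a_s',200,230,220,170,3);t.crop('a_t',330,150,160,120,4)"
```

```text
[[[0, -0.2, -0.4], [0.2, -2.9, 5.8], 45], [[0, -0.2, -0.4], [0.2, -2.9, 5.8], 45], [[0, -0.2, -0.4], [0.2, -2.9, 5.8], 45], [[0, -0.2, -0.4], [0.3, -2.9, 5.8], 45], [[0, 0, 0], [0, 0, 0], 45], [[0, 0, 0], [0, 0, 0], 45], [[0, 0, 0], [0, 0, 0], 45], [[0, 0, 0], [0, 0, 0], 45], [[0, 0, 0], [0, 0, 0], 45], [[0, 0, 0], [0, 0, 0], 45]]
from [ 560.2 -177.5  123.1] 7.8 dist 25.8 turn 1.6
```

View pics/a_s.png

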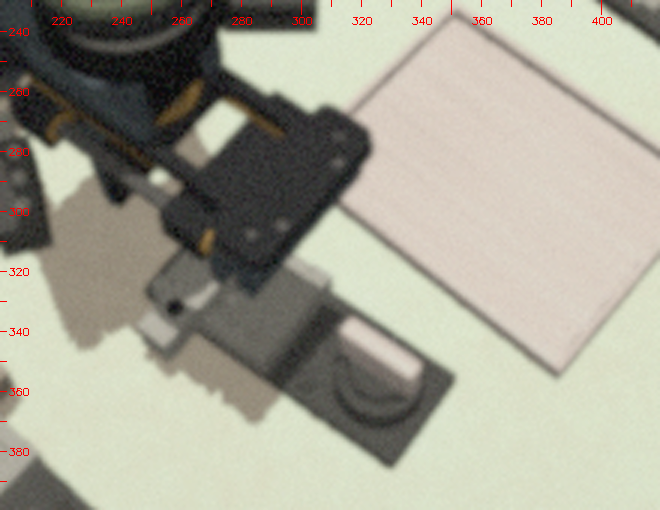

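View pics/a_t.png

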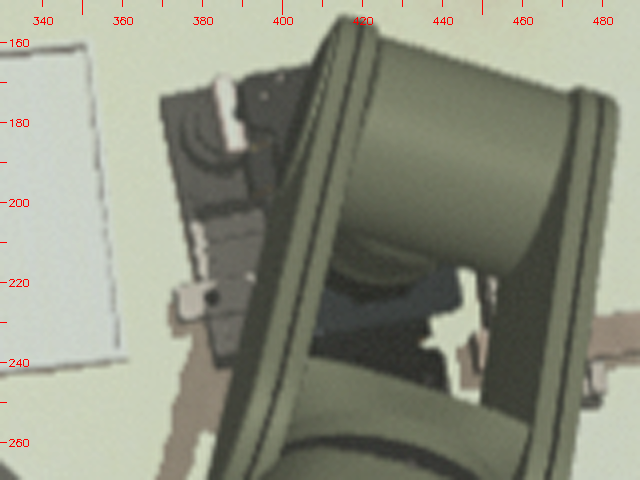

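Emit:
servo_tool([
  [[0,-0.2,-0.4],[0,-3,12],40],
  [[0,-0.2,-0.4],[0,-3,12],40],
  [[0,-0.2,-0.4],[0,-3,12],40],
  [[0,-0.2,-0.4],[0.3,-3,12],40],
  [[0,0,0],[0,0,10],40],
  [[0,0,0],[0,0,5],40],
  [[0,0,0],[0,0,0],40],
  [[0,0,0],[0,0,0],40],
  [[0,0,0],[0,0,0],40],
  [[0,0,0],[0,0,0],40],
])

```text
time_s: 4.45
ee_pos: [558.3, -163.1, 55.6]
ee_rot: [-179.8, 0.2, 9.7]
force: [0.6, -0.1, 0.3]
gripper_width: 40.0
```

```bash
python3 -c "
from h import *
q=plan([559.5,-166,31],9.4,4,40)
s=Cam('scene');s.crop('b_s',200,230,220,170,3)"
```

```text
[[[-0.1, 0.1, 0.1], [0.2, 0.8, 6.1], 40], [[-0.1, 0.1, 0.1], [0.2, 0.8, 6.1], 40], [[-0.1, 0.1, 0.1], [0.2, 0.8, 6.1], 40], [[-0.1, 0.1, 0.1], [0.2, 0.8, 6.1], 40], [[0, 0, 0], [0, 0, 0], 40], [[0, 0, 0], [0, 0, 0], 40], [[0, 0, 0], [0, 0, 0], 40], [[0, 0, 0], [0, 0, 0], 40], [[0, 0, 0], [0, 0, 0], 40], [[0, 0, 0], [0, 0, 0], 40]]
from [ 558.3 -163.1   55.6] 9.7 dist 24.8 turn -0.3
```

View pics/b_s.png

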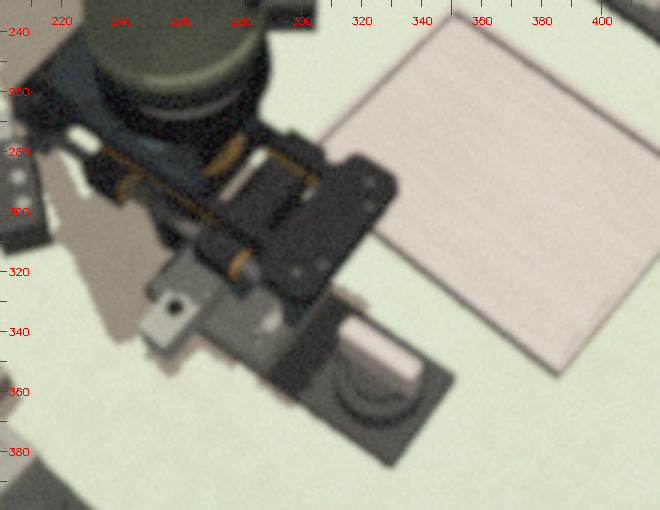

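Aligned over the bar. Lower, grip, lift.

Emit:
servo_tool([
  [[0,0,0],[0.3,1,7],40],
  [[0,0,0],[0.3,1,7],40],
  [[0,0,0],[0.2,1,6],40],
  [[0,0,0],[0,0,4],40],
  [[0,0,0],[0,0,0],15],
  [[0,0,0],[0,0,0],10],
  [[0,0,0],[0,0,0],10],
  [[0,0,0],[0,0,0],10],
  [[0,0,0],[0,0,0],10],
  [[0,0,0],[0,0,0],10],
], squeeze=30)

```text
time_s: 5.75
ee_pos: [559.3, -166.1, 29.4]
ee_rot: [-179.8, 0.2, 9.7]
force: [0.5, 0.0, -0.4]
gripper_width: 19.7
```

```bash
python3 -c "
from h import *
q=plan([559.5,-166,85],9.4,3,10)
q=plan([580,-3,75],3.8,6,10,start=q)"
```

```text
[[[-0.1, 0.1, 0.1], [0, -0.1, -18.5], 10], [[-0.1, 0.1, 0.1], [0, -0.1, -18.5], 10], [[-0.1, 0.1, 0.1], [0, 0, -18.5], 10], [[0, 0, 0], [0, 0, 0], 10], [[0, 0, 0], [0, 0, 0], 10], [[0, 0, 0], [0, 0, 0], 10], [[0, 0, 0], [0, 0, 0], 10], [[0, 0, 0], [0, 0, 0], 10], [[0, 0, 0], [0, 0, 0], 10], [[0, 0, 0], [0, 0, 0], 10]]
from [ 559.3 -166.1   29.4] 9.7 dist 55.6 turn -0.3
[[[0, 0, 0.9], [7.8, -26.2, 1.7], 10], [[0, 0, 0.9], [7.4, -26.4, 1.7], 10], [[0, 0, 0.9], [6.9, -26.5, 1.7], 10], [[0, 0, 0.9], [6.5, -26.6, 1.7], 10], [[0, 0, 0.9], [6.1, -26.7, 1.7], 10], [[0, 0, 0.9], [5.6, -26.8, 1.7], 10], [[0, 0, 0], [0, 0, 0], 10], [[0, 0, 0], [0, 0, 0], 10], [[0, 0, 0], [0, 0, 0], 10], [[0, 0, 0], [0, 0, 0], 10]]
from [ 559.5 -166.    85. ] 9.4 dist 164.6 turn -5.6
```

Emit:
servo_tool([
  [[0,0,0],[0,0,-18],10],
  [[0,0,0],[0,0,-18],10],
  [[0,0,0],[0,0,-18],10],
  [[0,0,1.2],[7,-22,0],10],
  [[0,0,1.2],[7,-26,2],10],
  [[0,0,1.2],[7,-26,2],10],
  [[0,0,1.2],[6,-26,2],10],
  [[0,0,0.8],[6,-25,2],10],
  [[0,0,0],[5,-20,2],10],
  [[0,0,0],[2,-8,0],10],
])

```text
time_s: 7.0
ee_pos: [579.7, -5.0, 72.9]
ee_rot: [-179.7, 0.6, 3.8]
force: [-0.7, 0.1, -2.8]
gripper_width: 20.4
```

```bash
python3 -c "
from h import *
q=plan([580,-3,8],3.8,5,10)
s=Cam('scene');s.crop('c_s',220,200,220,170,3)"
```

```text
[[[-0.1, 0.1, 0], [0.2, -0.3, 13], 10], [[-0.1, 0.1, 0], [0.2, -0.3, 13], 10], [[-0.1, 0.1, 0], [0.2, -0.4, 13], 10], [[-0.1, 0.1, 0], [0.1, -0.4, 13], 10], [[-0.1, 0.1, 0], [0.1, -0.4, 13], 10], [[0, 0, 0], [0, 0, 0], 10], [[0, 0, 0], [0, 0, 0], 10], [[0, 0, 0], [0, 0, 0], 10], [[0, 0, 0], [0, 0, 0], 10], [[0, 0, 0], [0, 0, 0], 10]]
from [579.7  -5.   72.9] 3.8 dist 65.0 turn -0.0
```

View pics/c_s.png

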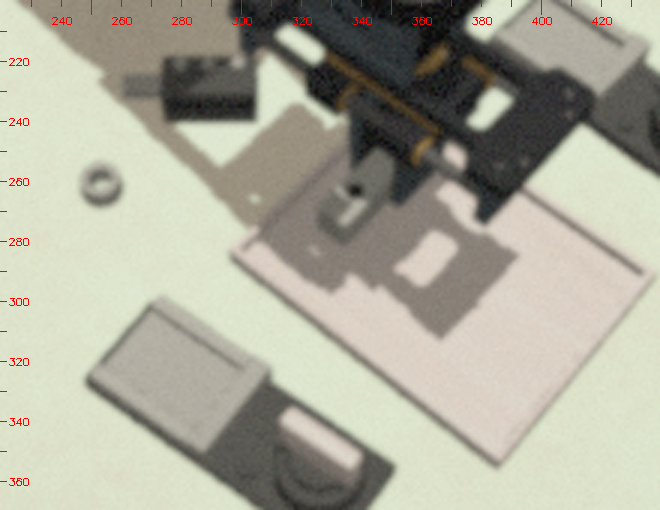

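Emit:
servo_tool([
  [[0,0,0],[0.3,-1,13],10],
  [[0,0,0],[0,-1,14],10],
  [[0,0,0],[0,0,14],10],
  [[0,0,0],[0,0,11],10],
  [[0,0,0],[0,0,7],10],
  [[0,0,0],[0,0,3],10],
  [[0,0,0],[0,0,1],10],
  [[0,0,0],[0,0,0.5],10],
  [[0,0,0],[0,0,0],10],
  [[0,0,0],[0,0,0],10],
])

```text
time_s: 8.3
ee_pos: [579.2, -4.5, 6.6]
ee_rot: [-179.7, 0.6, 3.7]
force: [-0.3, -0.1, -2.2]
gripper_width: 20.0
```

Emit:
servo_tool([
  [[0,0,0],[0,0,0.5],45],
  [[0,0,0],[0,0,0],45],
  [[0,0,0],[0,0,0],45],
  [[0,0,0],[0,0,-15],45],
  [[0,0,0],[0,0,-25],45],
  [[0,0,0],[0,0,-30],45],
  [[0,0,0],[0,0,-30],45],
  [[0,0,0],[0,30,-20],45],
  [[0,0,0],[0,50,0],45],
  [[0,0,0],[0,50,0],45],
])

```text
time_s: 9.55
ee_pos: [592.2, -134.8, 138.3]
ee_rot: [-179.8, -0.0, 4.1]
force: [0.8, 0.1, 0.3]
gripper_width: 44.9
```

```bash
python3 -c "
from h import *
q=plan([524.5,-341,100],7.3,7,45)
t=Cam('top');s=Cam('scene');s.crop('d_s',130,200,260,190,3);t.crop('d_t',280,160,220,140,3)"
```

```text
[[[0, 0, -0.5], [-11.7, 28.7, 5.4], 45], [[0, 0, -0.5], [-12, 28.6, 5.4], 45], [[0, 0, -0.5], [-12.2, 28.5, 5.4], 45], [[0, 0, -0.5], [-12.4, 28.4, 5.4], 45], [[0, 0, -0.5], [-12.7, 28.3, 5.4], 45], [[0, 0, -0.5], [-12.9, 28.2, 5.4], 45], [[0, 0, -0.5], [-13.1, 28.1, 5.5], 45], [[0, 0, 0], [0, 0, 0], 45], [[0, 0, 0], [0, 0, 0], 45], [[0, 0, 0], [0, 0, 0], 45]]
from [ 592.2 -134.8  138.3] 4.1 dist 220.4 turn 3.2
```

View pics/d_s.png

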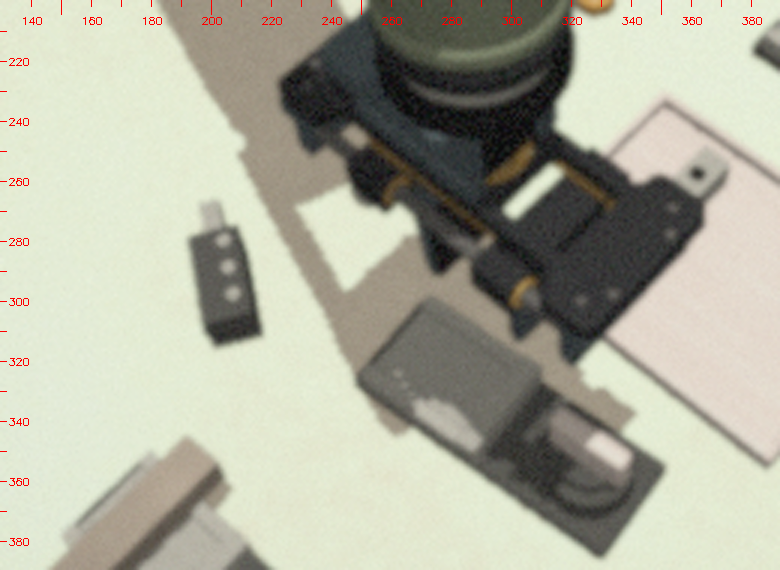

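View pics/d_t.png

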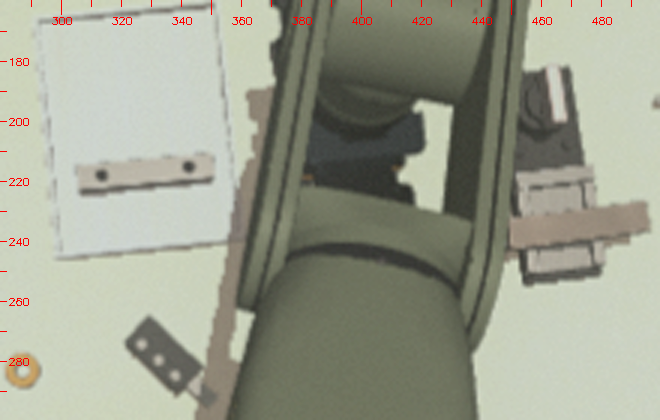

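Emit:
servo_tool([
  [[0,0,-0.5],[-11.7,29,5],45],
  [[0,0,-0.5],[-12,29,5],45],
  [[0,0,-0.5],[-12,29,5],45],
  [[0,0,-0.5],[-12.4,29,5],45],
  [[0,0,-0.5],[-12.7,28,5],45],
  [[0,0,-0.5],[-13,26,5],45],
  [[0,0,0],[-8,15,5],45],
  [[0,0,0],[0,0,3],45],
  [[0,0,0],[0,0,0],45],
  [[0,0,0],[0,0,0],45],
])

```text
time_s: 10.9
ee_pos: [529.0, -328.6, 105.5]
ee_rot: [-179.9, -0.5, 7.0]
force: [-0.5, 0.5, 0.5]
gripper_width: 45.1
```

```bash
python3 -c "
from h import *
q=plan([524.5,-340,31],7.3,5,40)
t=Cam('top');s=Cam('scene');s.crop('e_s',120,260,200,170,4)"
```

```text
[[[0, -0.1, -0.1], [-1.3, 2.2, 14.9], 40], [[0, -0.1, -0.1], [-1.3, 2.2, 14.9], 40], [[0, -0.1, -0.1], [-1.2, 2.2, 14.9], 40], [[0, -0.1, -0.1], [-1.2, 2.2, 14.9], 40], [[0, -0.1, -0.1], [-1.2, 2.2, 14.9], 40], [[0, 0, 0], [0, 0, 0], 40], [[0, 0, 0], [0, 0, 0], 40], [[0, 0, 0], [0, 0, 0], 40], [[0, 0, 0], [0, 0, 0], 40], [[0, 0, 0], [0, 0, 0], 40]]
from [ 529.  -328.6  105.5] 7.0 dist 75.5 turn 0.3
```

View pics/e_s.png

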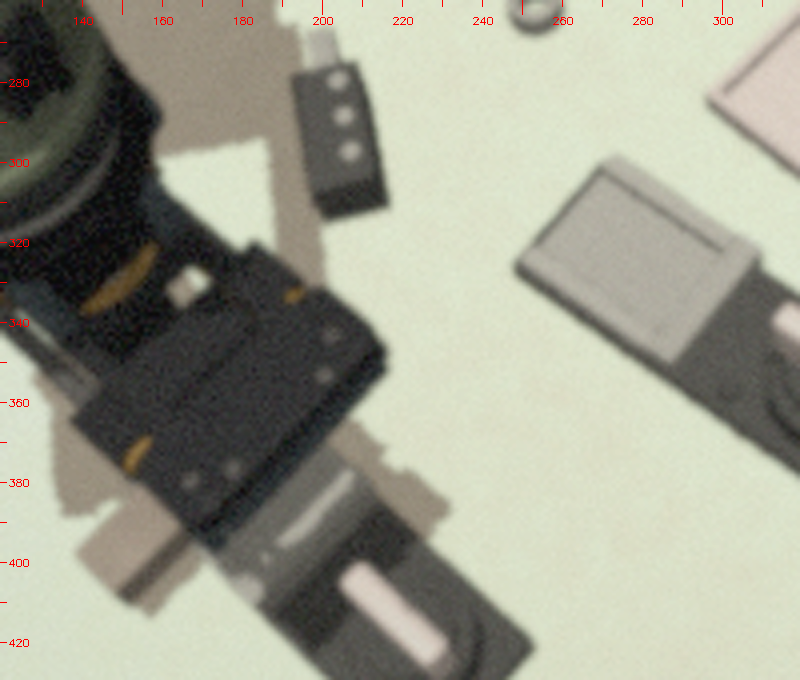

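Emit:
servo_tool([
  [[0,0,0],[-1.3,3,12],42],
  [[0,0,0],[-1.3,3,13],42],
  [[0,0,0],[-1.3,3,13],42],
  [[0,0,0],[-1.3,2,10],42],
  [[0,0,0],[-1,0,6],42],
  [[0,0,0],[0,0,2],42],
  [[0,0,0],[0,0,0],42],
  [[0,0,0],[0,0,0],42],
  [[0,0,0],[0,0,0],42],
  [[0,0,0],[0,0,0],42],
])

```text
time_s: 12.25
ee_pos: [524.7, -340.5, 45.5]
ee_rot: [-179.9, -0.5, 7.0]
force: [0.4, 0.1, 0.2]
gripper_width: 42.3
```

```bash
python3 -c "
from h import *
q=plan([524.5,-340,30],7.3,4,40)"
```

```text
[[[0, -0.1, -0.1], [-0.1, -0.1, 3.9], 40], [[0, -0.1, -0.1], [0, -0.1, 3.9], 40], [[0, -0.1, -0.1], [0, -0.1, 3.9], 40], [[0, -0.1, -0.1], [0, -0.1, 3.9], 40], [[0, 0, 0], [0, 0, 0], 40], [[0, 0, 0], [0, 0, 0], 40], [[0, 0, 0], [0, 0, 0], 40], [[0, 0, 0], [0, 0, 0], 40], [[0, 0, 0], [0, 0, 0], 40], [[0, 0, 0], [0, 0, 0], 40]]
from [ 524.7 -340.5   45.5] 7.0 dist 15.5 turn 0.3
```

Emit:
servo_tool([
  [[0,0,0],[0,-0.5,5],42],
  [[0,0,0],[0,0,5],42],
  [[0,0,0],[0,0,3.5],42],
  [[0,0,0],[0,0,1.5],42],
  [[0,0,0],[0,0,0],15],
  [[0,0,0],[0,0,0],10],
  [[0,0,0],[0,0,0],10],
  [[0,0,0],[0,0,0],10],
  [[0,0,0],[0,0,0],10],
  [[0,0,0],[0,0,0],10],
], squeeze=30)

```text
time_s: 13.5
ee_pos: [524.5, -339.9, 29.2]
ee_rot: [-179.9, -0.5, 7.0]
force: [0.0, -0.4, -0.1]
gripper_width: 23.8
```

```bash
python3 -c "
from h import *
q=plan([524.5,-340,130],7.3,4,10)
q=plan([650,1.5,110],3.8,10,10,start=q)"
```

```text
[[[0, -0.1, -0.1], [0.2, 0, -25.2], 10], [[0, -0.1, -0.1], [0.2, 0, -25.2], 10], [[0, -0.1, -0.1], [0.1, 0, -25.2], 10], [[0, -0.1, -0.1], [0, 0, -25.2], 10], [[0, 0, 0], [0, 0, 0], 10], [[0, 0, 0], [0, 0, 0], 10], [[0, 0, 0], [0, 0, 0], 10], [[0, 0, 0], [0, 0, 0], 10], [[0, 0, 0], [0, 0, 0], 10], [[0, 0, 0], [0, 0, 0], 10]]
from [ 524.5 -339.9   29.2] 7.0 dist 100.8 turn 0.3
[[[0, 0, 0.3], [16.8, -32.3, 2], 10], [[0, 0, 0.3], [16.6, -32.4, 2], 10], [[0, 0, 0.3], [16.4, -32.5, 2], 10], [[0, 0, 0.3], [16.2, -32.6, 2], 10], [[0, 0, 0.3], [16, -32.7, 2], 10], [[0, 0, 0.3], [15.8, -32.8, 2], 10], [[0, 0, 0.3], [15.6, -32.9, 2], 10], [[0, 0, 0.3], [15.4, -33, 2], 10], [[0, 0, 0.3], [15.2, -33.1, 2], 10], [[0, 0, 0.3], [15, -33.2, 2], 10]]
from [ 524.5 -340.   130. ] 7.3 dist 364.4 turn -3.5
```

Emit:
servo_tool([
  [[0,0,0],[0,0,-25],10],
  [[0,0,0],[0,0,-25],10],
  [[0,0,0],[0,0,-25],10],
  [[0,0,0],[8,-16,-20],10],
  [[0,0,0.4],[17,-32,0],10],
  [[0,0,0.4],[17,-33,2],10],
  [[0,0,0.4],[16,-33,2],10],
  [[0,0,0.4],[16,-33,2],10],
  [[0,0,0.4],[16,-33,2],10],
  [[0,0,0.4],[16,-33,2],10],
])

```text
time_s: 14.75
ee_pos: [607.9, -112.9, 117.8]
ee_rot: [-179.8, -0.4, 4.2]
force: [0.2, 0.1, -1.6]
gripper_width: 23.7
```

```bash
python3 -c "
from h import *
q=plan([650,1.5,70],3.8,6,10)"
```

```text
[[[0, -0.1, 0.1], [8.4, -18.5, 8.1], 10], [[0, -0.1, 0.1], [8.3, -18.5, 8.1], 10], [[0, -0.1, 0.1], [8.3, -18.5, 8], 10], [[0, -0.1, 0.1], [8.3, -18.5, 8], 10], [[0, -0.1, 0.1], [8.3, -18.5, 8], 10], [[0, -0.1, 0.1], [8.3, -18.5, 8], 10], [[0, 0, 0], [0, 0, 0], 10], [[0, 0, 0], [0, 0, 0], 10], [[0, 0, 0], [0, 0, 0], 10], [[0, 0, 0], [0, 0, 0], 10]]
from [ 607.9 -112.9  117.8] 4.2 dist 130.9 turn -0.4
```

Emit:
servo_tool([
  [[0,0,0.2],[7,-18,2],10],
  [[0,0,0.2],[8,-19,5],10],
  [[0,0,0],[8,-19,8],10],
  [[0,0,0],[8,-18,10],10],
  [[0,0,0],[6,-15,10],10],
  [[0,0,0],[3,-8,8],10],
  [[0,0,0],[0,-2,4],10],
  [[0,0,0],[0,0,0],10],
  [[0,0,0],[0,0,0],10],
  [[0,0,0],[0,0,0],10],
])

```text
time_s: 16.0
ee_pos: [641.9, -7.0, 67.6]
ee_rot: [-179.9, -0.3, 3.9]
force: [-0.2, -0.4, -1.0]
gripper_width: 24.0
```

```bash
python3 -c "
from h import *
q=plan([650,1.5,8],3.8,6,10)
s=Cam('scene');s.crop('f_s',220,200,240,170,3)"
```

```text
[[[0, 0, 0], [1.4, -1.3, 9.9], 10], [[0, 0, 0], [1.4, -1.3, 9.9], 10], [[0, 0, 0], [1.4, -1.3, 9.9], 10], [[0, 0, 0], [1.4, -1.3, 9.9], 10], [[0, 0, 0], [1.4, -1.3, 9.9], 10], [[0, 0, 0], [1.4, -1.3, 9.9], 10], [[0, 0, 0], [0, 0, 0], 10], [[0, 0, 0], [0, 0, 0], 10], [[0, 0, 0], [0, 0, 0], 10], [[0, 0, 0], [0, 0, 0], 10]]
from [641.9  -7.   67.6] 3.9 dist 60.7 turn -0.1
```

View pics/f_s.png

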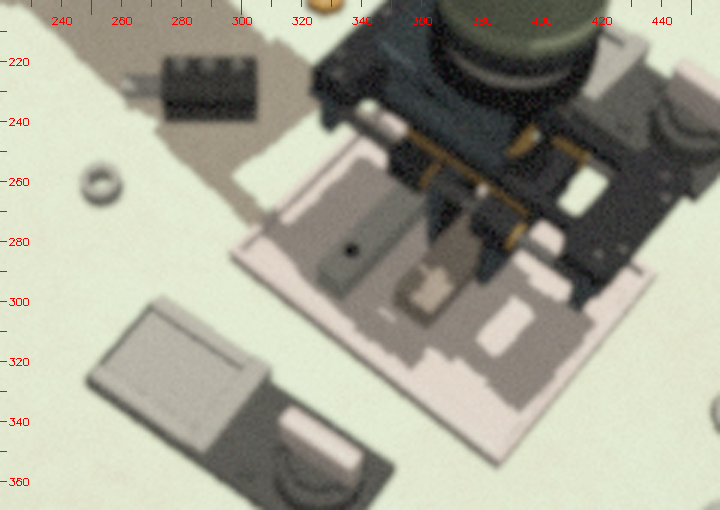

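Emit:
servo_tool([
  [[0,0,0],[2,-2,12],10],
  [[0,0,0],[2,-2,13],10],
  [[0,0,0],[2,-2,13],10],
  [[0,0,0],[2,-1,10],10],
  [[0,0,0],[0,0,6],10],
  [[0,0,0],[0,0,3],10],
  [[0,0,0],[0,0,1],10],
  [[0,0,0],[0,0,1],10],
  [[0,0,0],[0,0,0],10],
  [[0,0,0],[0,0,0],10],
])

```text
time_s: 17.3
ee_pos: [650.5, 0.8, 6.4]
ee_rot: [-179.9, -0.3, 3.9]
force: [-0.3, -0.0, -1.4]
gripper_width: 23.9
```

Emit:
servo_tool([
  [[0,0,0],[0,0,0.3],50],
  [[0,0,0],[0,0,0],50],
  [[0,0,0],[0,0,0],50],
  [[0,0,0],[0,0,-15],50],
  [[0,0,0],[0,0,-25],50],
  [[0,0,0],[0,0,-30],50],
  [[0,0,0],[-20,0,-30],50],
  [[0,0,7],[-45,-10,-10],50],
  [[0,0,7],[-45,-5,0],50],
  [[0,0,7],[-45,0,0],50],
])

```text
time_s: 18.55
ee_pos: [497.2, 21.9, 124.8]
ee_rot: [-179.6, -1.0, -17.9]
force: [0.2, 0.7, 0.3]
gripper_width: 49.5
```

```bash
python3 -c "
from h import *
q=plan([431.8,-14.5,90],-46.2,8,50)
t=Cam('top');s=Cam('scene');cv2.imwrite('pics/g_t.png',t.img);s.crop('g_s',180,140,260,200,3)"
```

```text
[[[-0.1, -0.1, 3.5], [-6.5, 6.9, 4.2], 50], [[-0.1, -0.1, 3.5], [-6, 7.3, 4.2], 50], [[-0.1, -0.1, 3.5], [-5.5, 7.6, 4.2], 50], [[-0.1, -0.1, 3.5], [-5.1, 7.9, 4.2], 50], [[-0.1, -0.1, 3.5], [-4.6, 8.2, 4.3], 50], [[-0.1, -0.1, 3.5], [-4, 8.5, 4.3], 50], [[-0.1, -0.1, 3.5], [-3.5, 8.7, 4.3], 50], [[-0.1, -0.1, 3.5], [-2.9, 8.9, 4.3], 50], [[0, 0, 0], [0, 0, 0], 50], [[0, 0, 0], [0, 0, 0], 50]]
from [497.2  21.9 124.8] -17.9 dist 82.6 turn -28.3
```

View pics/g_s.png

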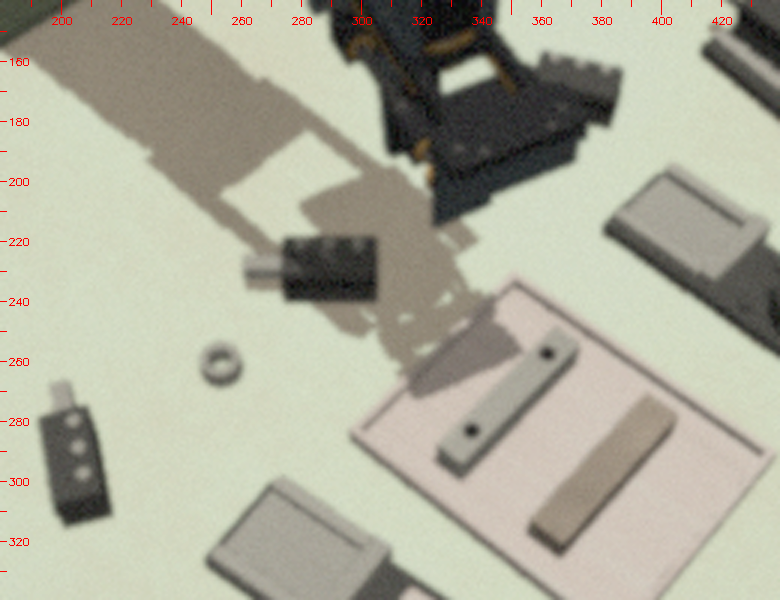

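View pics/g_t.png

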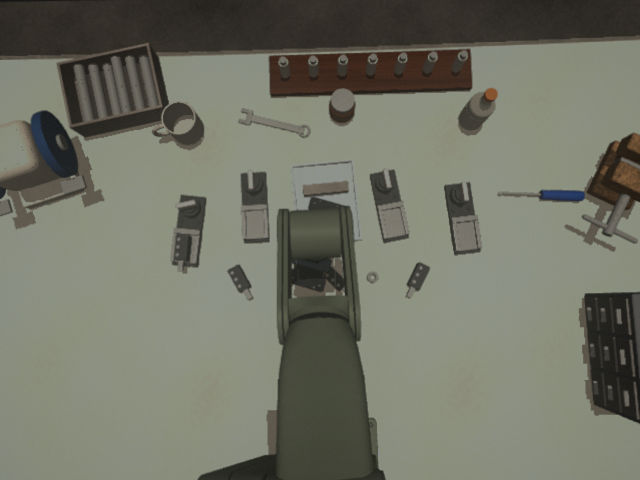

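Emit:
servo_tool([
  [[0,0,3.5],[-5,6,4],55],
  [[0,0,3.5],[-5,7,4],55],
  [[0,0,3.5],[-5,7,4],55],
  [[0,0,3.5],[-5,8,5],55],
  [[0,0,3.5],[-4.5,8,5],55],
  [[0,0,3.5],[-4,8.5,5],55],
  [[0,0,3.5],[-3.5,8,5],55],
  [[0,0,3],[-2,5,5],55],
  [[0,0,0],[0,0,3],55],
  [[0,0,0],[0,0,0],55],
])

```text
time_s: 19.9
ee_pos: [447.5, -13.0, 92.0]
ee_rot: [-178.4, -1.5, -45.5]
force: [1.5, -0.9, -0.1]
gripper_width: 55.0
```

```bash
python3 -c "
from h import *
q=plan([431.8,-14.5,11],-46.2,7,55)
s=Cam('scene');s.crop('i_s',220,130,180,140,4)"
```

```text
[[[-0.2, -0.2, 0.1], [-1.7, 2.1, 11.5], 55], [[-0.2, -0.2, 0.1], [-1.7, 2, 11.5], 55], [[-0.2, -0.2, 0.1], [-1.6, 2, 11.5], 55], [[-0.2, -0.2, 0.1], [-1.6, 1.9, 11.5], 55], [[-0.2, -0.2, 0.1], [-1.5, 1.9, 11.5], 55], [[-0.2, -0.2, 0.1], [-1.5, 1.9, 11.6], 55], [[-0.2, -0.2, 0.1], [-1.5, 1.8, 11.6], 55], [[0, 0, 0], [0, 0, 0], 55], [[0, 0, 0], [0, 0, 0], 55], [[0, 0, 0], [0, 0, 0], 55]]
from [447.5 -13.   92. ] -45.5 dist 82.6 turn -0.7
```

View pics/i_s.png

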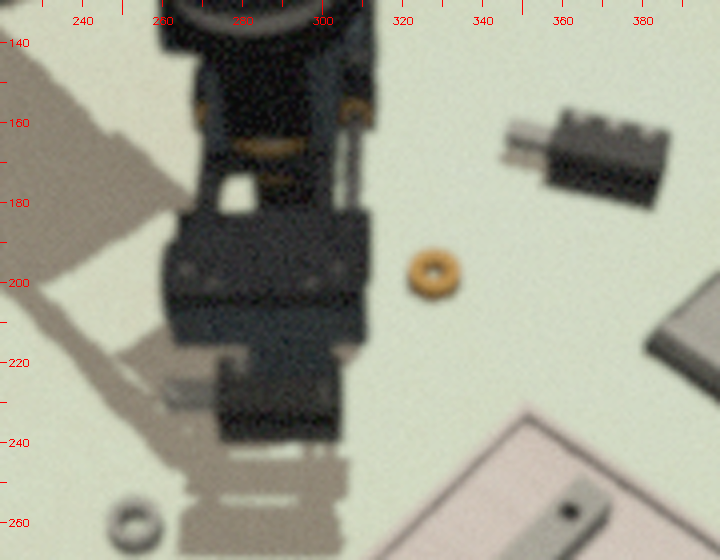

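Emit:
servo_tool([
  [[-0.3,-0.3,0],[-2,2.5,8],55],
  [[-0.3,-0.3,0],[-2,2.5,9],55],
  [[-0.3,-0.3,0],[-2,2.5,9],55],
  [[-0.3,-0.3,0],[-2,2.5,8],55],
  [[-0.2,-0.2,0],[-2,2,4],55],
  [[0,0,0],[-1,1,2],55],
  [[0,0,0],[0,0,0],55],
  [[0,0,0],[0,0,0],55],
  [[0,0,0],[0,0,0],55],
  [[0,0,0],[0,0,0],55],
])

```text
time_s: 21.2
ee_pos: [431.4, -14.2, 49.3]
ee_rot: [-179.8, -0.1, -45.4]
force: [0.4, -1.2, -0.0]
gripper_width: 55.1
```

```bash
python3 -c "
from h import *
q=plan([431.8,-14.5,11],-46.2,5,55)"
```

```text
[[[0, 0, 0.2], [0.1, 0, 7.7], 55], [[0, 0, 0.2], [0.1, 0, 7.7], 55], [[0, 0, 0.2], [0.1, 0, 7.7], 55], [[0, 0, 0.2], [0.1, 0, 7.7], 55], [[0, 0, 0.2], [0.1, 0, 7.7], 55], [[0, 0, 0], [0, 0, 0], 55], [[0, 0, 0], [0, 0, 0], 55], [[0, 0, 0], [0, 0, 0], 55], [[0, 0, 0], [0, 0, 0], 55], [[0, 0, 0], [0, 0, 0], 55]]
from [431.4 -14.2  49.3] -45.4 dist 38.3 turn -0.8
```

Emit:
servo_tool([
  [[0,0,0.2],[0,0,9],55],
  [[0,0,0.2],[0,0,10],55],
  [[0,0,0.2],[0,0,9],55],
  [[0,0,0.2],[0,0,6],55],
  [[0,0,0],[0,0,3],55],
  [[0,0,0],[0,0,0],25],
  [[0,0,0],[0,0,0],20],
  [[0,0,0],[0,0,0],20],
  [[0,0,0],[0,0,0],20],
  [[0,0,0],[0,0,0],20],
], squeeze=40)

```text
time_s: 22.45
ee_pos: [431.4, -14.2, 9.4]
ee_rot: [-179.8, -0.1, -46.3]
force: [0.1, -0.2, -1.8]
gripper_width: 29.6
```

```bash
python3 -c "
from h import *
st=np.array([561.9,-160.9]);a=np.radians(9.5)
T=st-4*np.array([np.cos(a),np.sin(a)]);print(T)
q=plan([440,-14.5,100],-46.2,3,20)
q=plan([*T,100],-80.5,10,20,start=q)"
```

```text
[ 557.95485759 -161.56019042]
[[[-0.1, 0, 0], [2.1, -2.1, -30.2], 20], [[-0.1, 0, 0], [2.1, -2, -30.2], 20], [[-0.1, 0, 0], [2.1, -2, -30.2], 20], [[0, 0, 0], [0, 0, 0], 20], [[0, 0, 0], [0, 0, 0], 20], [[0, 0, 0], [0, 0, 0], 20], [[0, 0, 0], [0, 0, 0], 20], [[0, 0, 0], [0, 0, 0], 20], [[0, 0, 0], [0, 0, 0], 20], [[0, 0, 0], [0, 0, 0], 20]]
from [431.4 -14.2   9.4] -46.3 dist 91.0 turn 0.1
[[[0, 0, 3.4], [18.8, 1.7, 0], 20], [[0, 0, 3.4], [18.8, 0.5, 0], 20], [[0, 0, 3.4], [18.8, -0.6, 0], 20], [[0, 0, 3.4], [18.8, -1.7, 0], 20], [[0, 0, 3.4], [18.6, -2.8, 0], 20], [[0, 0, 3.4], [18.4, -3.9, 0], 20], [[0, 0, 3.4], [18.2, -5, 0], 20], [[0, 0, 3.4], [17.8, -6.1, 0], 20], [[0, 0, 3.4], [17.4, -7.2, 0], 20], [[0, 0, 3.4], [17, -8.2, 0], 20]]
from [440.  -14.5 100. ] -46.2 dist 188.5 turn -34.3
```

Emit:
servo_tool([
  [[0,0,0],[0,0,-25],20],
  [[0,0,0],[0,0,-30],20],
  [[0,0,0],[2,-2,-28],20],
  [[0,0,4],[14,0,-8],20],
  [[0,0,5],[22,0.5,0],20],
  [[0,0,5],[24,-0.6,0],20],
  [[0,0,5],[25,-3,0],20],
  [[0,0,5],[25,-4,0],20],
  [[0,0,5],[25,-6,0],20],
  [[0,0,4],[20,-8,0],20],
])

```text
time_s: 23.7
ee_pos: [523.0, -143.3, 99.4]
ee_rot: [179.5, 0.3, -80.2]
force: [-0.2, 0.4, -2.8]
gripper_width: 29.7
```

```bash
python3 -c "
from h import *
q=plan([558,-161.6,60],-80.5,6,20)
s=Cam('scene');s.crop('j_s',180,200,220,170,3)"
```

```text
[[[0.1, 0.1, 0], [4, -5.3, 6.5], 20], [[0.1, 0.1, 0], [4, -5.3, 6.5], 20], [[0.1, 0.1, 0], [4, -5.3, 6.5], 20], [[0.1, 0.1, 0], [4, -5.3, 6.5], 20], [[0.1, 0.1, 0], [4, -5.3, 6.5], 20], [[0.1, 0.1, 0], [4, -5.3, 6.6], 20], [[0, 0, 0], [0, 0, 0], 20], [[0, 0, 0], [0, 0, 0], 20], [[0, 0, 0], [0, 0, 0], 20], [[0, 0, 0], [0, 0, 0], 20]]
from [ 523.  -143.3   99.4] -80.2 dist 55.8 turn -0.3
```

View pics/j_s.png

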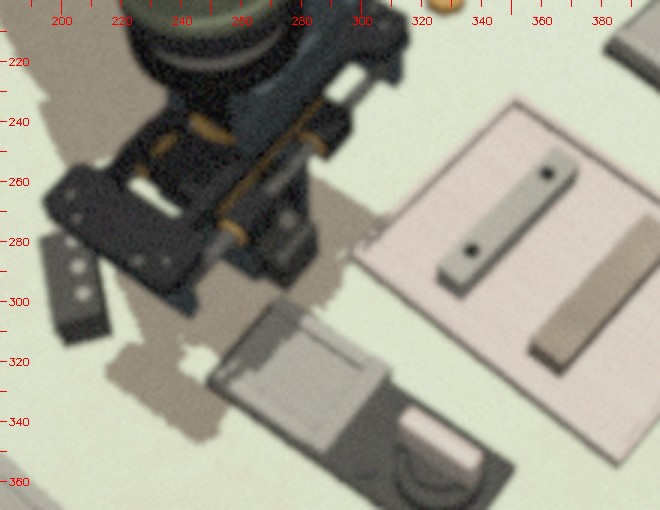

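Emit:
servo_tool([
  [[0,0,0],[3,-5,4],20],
  [[0,0,0],[4,-6,7],20],
  [[0.1,0.1,0],[4,-6,7],20],
  [[0.1,0.1,0],[3,-6,7],20],
  [[0.1,0.1,0],[2,-5,6],20],
  [[0,0,0],[1,-3,4],20],
  [[0,0,0],[0,0,2],20],
  [[0,0,0],[0,0,0],20],
  [[0,0,0],[0,0,0],20],
  [[0,0,0],[0,0,0],20],
])

```text
time_s: 25.0
ee_pos: [558.2, -155.5, 58.3]
ee_rot: [179.8, -0.0, -80.2]
force: [-0.2, 0.6, -3.1]
gripper_width: 29.9
```

```bash
python3 -c "
from h import *
q=plan([558,-161.6,31],-80.5,6,20)
s=Cam('scene');s.crop('k_s',220,250,180,140,4)
t=Cam('top');t.crop('k_t',360,160,100,100,6)"
```

```text
[[[0, 0, 0.1], [1, 0.2, 4.6], 20], [[0, 0, 0.1], [1, 0.2, 4.6], 20], [[0, 0, 0.1], [1, 0.2, 4.6], 20], [[0, 0, 0.1], [1, 0.2, 4.6], 20], [[0, 0, 0.1], [1, 0.2, 4.6], 20], [[0, 0, 0.1], [1, 0.2, 4.6], 20], [[0, 0, 0], [0, 0, 0], 20], [[0, 0, 0], [0, 0, 0], 20], [[0, 0, 0], [0, 0, 0], 20], [[0, 0, 0], [0, 0, 0], 20]]
from [ 558.2 -155.5   58.3] -80.2 dist 28.0 turn -0.3
```

View pics/k_s.png

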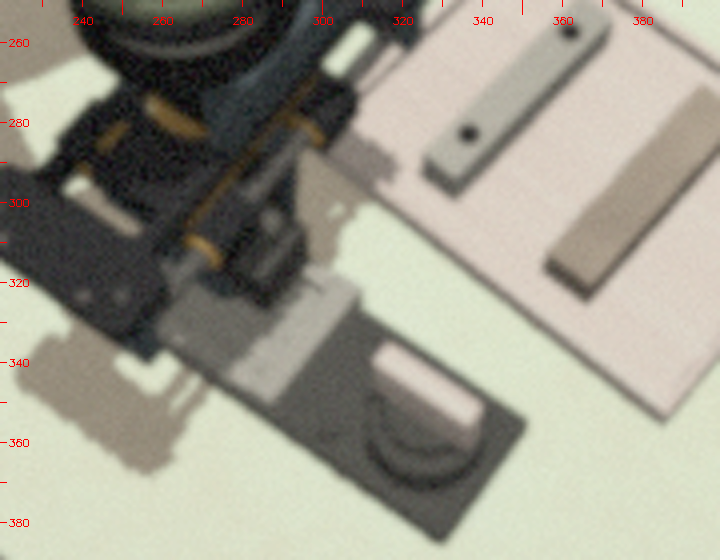

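View pics/k_t.png

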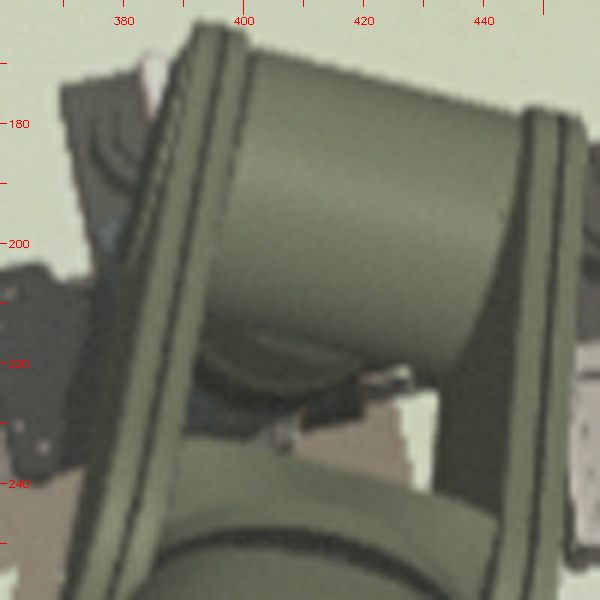

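Emit:
servo_tool([
  [[0,0,0],[2,0,0],20],
  [[0,0,0],[2,0,0],20],
  [[0,0,0.2],[2,0.5,4],20],
  [[0,0,0.2],[0,0.5,6],20],
  [[0,0,0],[0,0,6],20],
  [[0,0,0],[0,0,5],20],
  [[0,0,0],[0,0,3.5],20],
  [[0,0,0],[0,0,2],20],
  [[0,0,0],[0,0,0],20],
  [[0,0,0],[0,0,0],20],
])

```text
time_s: 26.35
ee_pos: [558.1, -162.1, 29.8]
ee_rot: [179.7, -0.0, -80.6]
force: [-0.4, -0.5, -3.3]
gripper_width: 29.4
```

```bash
python3 -c "
from h import *
q=plan([558,-161.6,31],-80.5,6,20)
s=Cam('scene');s.crop('l_s',220,250,180,140,4)"
```

```text
[[[0, 0, 0], [-0.1, 0, -0.2], 20], [[0, 0, 0], [-0.1, 0, -0.2], 20], [[0, 0, 0], [-0.1, 0, -0.2], 20], [[0, 0, 0], [-0.1, 0, -0.2], 20], [[0, 0, 0], [-0.1, 0, -0.2], 20], [[0, 0, 0], [-0.1, 0, -0.2], 20], [[0, 0, 0], [0, 0, 0], 20], [[0, 0, 0], [0, 0, 0], 20], [[0, 0, 0], [0, 0, 0], 20], [[0, 0, 0], [0, 0, 0], 20]]
from [ 558.1 -162.1   29.8] -80.6 dist 1.3 turn 0.1
```

View pics/l_s.png

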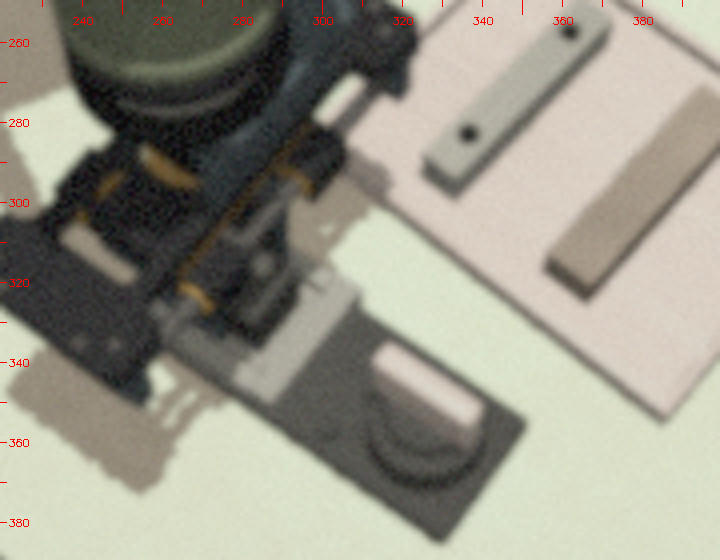

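Emit:
servo_tool([
  [[0,0,0],[0,0,0],55],
  [[0,0,0],[0,0,0],55],
  [[0,0,0],[0,0,0],55],
  [[0,0,0],[0,0,-12],55],
  [[0,0,0],[0,0,-25],55],
  [[0,0,0],[0,0,-25],55],
  [[0,0,2],[5,15,-20],55],
  [[0,0,5],[5,25,-5],55],
  [[0,0,5],[5,25,0],55],
  [[0,0,5],[5,25,0],55],
])

```text
time_s: 27.65
ee_pos: [468.5, -189.4, 126.1]
ee_rot: [-179.8, -0.2, -98.3]
force: [0.1, -0.4, 0.7]
gripper_width: 55.4
```

```bash
python3 -c "
from h import *
q=plan([431.2,-213.6,80],-120,7,55)
s=Cam('scene');s.crop('m_s',160,250,180,140,4);t=Cam('top');t.crop('m_t',360,160,120,140,5)"
```

```text
[[[0, 0, 3.1], [4.2, 4.8, 6.6], 55], [[0, 0, 3.1], [4.4, 4.6, 6.6], 55], [[0, 0, 3.1], [4.7, 4.3, 6.6], 55], [[0, 0, 3.1], [4.9, 4, 6.6], 55], [[0, 0, 3.1], [5.1, 3.8, 6.6], 55], [[0, 0, 3.1], [5.3, 3.5, 6.6], 55], [[0, 0, 3.1], [5.5, 3.2, 6.6], 55], [[0, 0, 0], [0, 0, 0], 55], [[0, 0, 0], [0, 0, 0], 55], [[0, 0, 0], [0, 0, 0], 55]]
from [ 468.5 -189.4  126.1] -98.3 dist 64.1 turn -21.7
```

View pics/m_s.png

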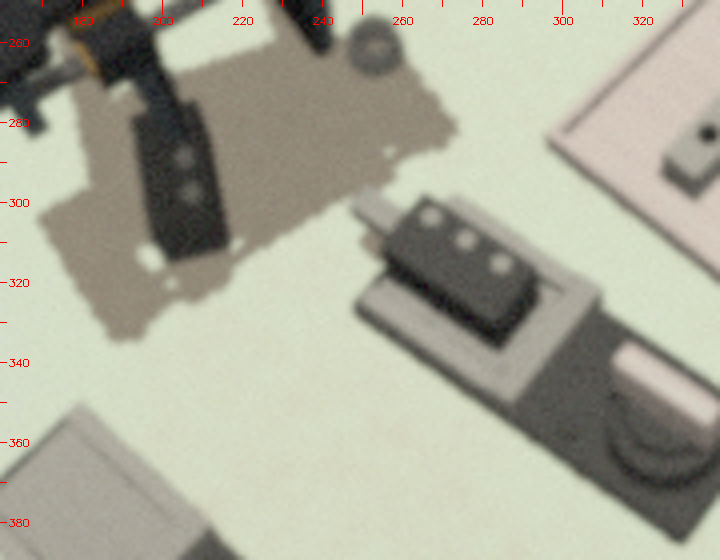

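View pics/m_t.png

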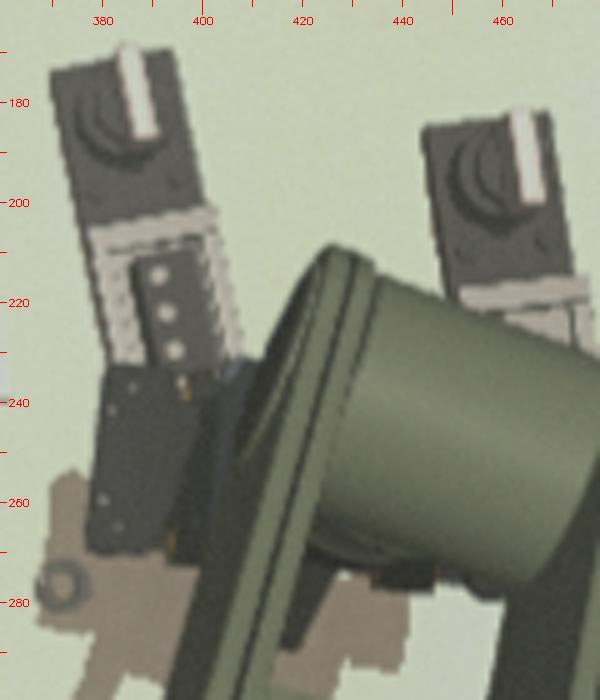

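Emit:
servo_tool([
  [[0,0,3.1],[4,3,6],55],
  [[0,0,3.1],[4.5,4,7],55],
  [[0,0,3.1],[4.7,4,7],55],
  [[0,0,3.1],[5,4,7],55],
  [[0,0,3.1],[5,3.8,7],55],
  [[0,0,3.1],[5,3.5,7],55],
  [[0,0,2],[4,1,6],55],
  [[0,0,0],[0,0,3],55],
  [[0,0,0],[0,0,0],55],
  [[0,0,0],[0,0,0],55],
])

```text
time_s: 29.0
ee_pos: [437.9, -216.1, 78.7]
ee_rot: [-179.3, -0.1, -119.3]
force: [1.0, 0.1, -0.5]
gripper_width: 54.8
```

```bash
python3 -c "
from h import *
q=plan([431.2,-213.6,11],-120,7,55)
s=Cam('scene');draw(s,(431.2,-213.6,np.radians(-30.1)),HOLD);cv2.imwrite('pics/n_s.png',s.img[900:1400,560:1160]);"
```

```text
[[[-0.1, 0, 0.1], [0.1, 1.1, 9.7], 55], [[-0.1, 0, 0.1], [0.1, 1.1, 9.7], 55], [[-0.1, 0, 0.1], [0.1, 1.1, 9.7], 55], [[-0.1, 0, 0.1], [0.1, 1.1, 9.7], 55], [[-0.1, 0, 0.1], [0.2, 1.1, 9.7], 55], [[-0.1, 0, 0.1], [0.2, 1, 9.7], 55], [[-0.1, 0, 0.1], [0.2, 1, 9.7], 55], [[0, 0, 0], [0, 0, 0], 55], [[0, 0, 0], [0, 0, 0], 55], [[0, 0, 0], [0, 0, 0], 55]]
from [ 437.9 -216.1   78.7] -119.3 dist 68.0 turn -0.7
```

View pics/n_s.png

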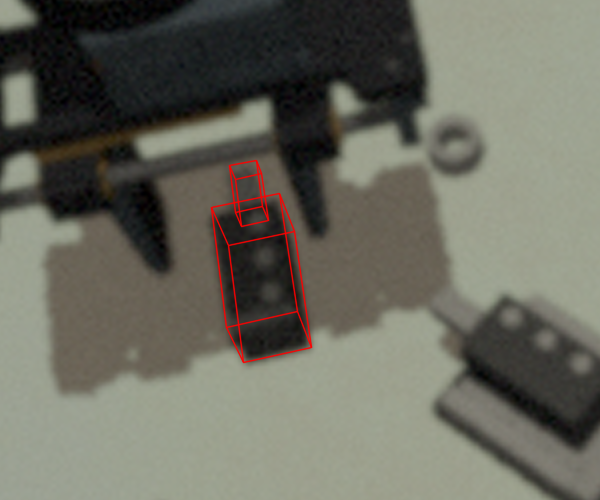

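Overlay matches the block. Descend and grip.

Emit:
servo_tool([
  [[-0.1,0,0.1],[0.1,1.5,9],55],
  [[-0.1,0,0.1],[0.1,1.5,10],55],
  [[-0.1,0,0.1],[0.1,1.5,10],55],
  [[-0.1,0,0.1],[0.2,1.5,10],55],
  [[0,0,0.1],[0.2,1,9],55],
  [[0,0,0],[0,0,7],55],
  [[0,0,0],[0,0,5],55],
  [[0,0,0],[0,0,3],55],
  [[0,0,0],[0,0,0],55],
  [[0,0,0],[0,0,0],55],
])

```text
time_s: 30.3
ee_pos: [431.5, -213.3, 11.0]
ee_rot: [-179.8, -0.1, -119.8]
force: [-0.1, 0.2, 0.2]
gripper_width: 55.1
```

```bash
python3 -c "
from h import *
q=plan([431.2,-213.6,11],-120,7,55)"
```

```text
[[[0, 0, 0], [0.1, 0, 0], 55], [[0, 0, 0], [0.1, 0, 0], 55], [[0, 0, 0], [0.1, 0, 0], 55], [[0, 0, 0], [0.1, 0, 0], 55], [[0, 0, 0], [0.1, 0, 0], 55], [[0, 0, 0], [0.1, 0, 0], 55], [[0, 0, 0], [0.1, 0, 0], 55], [[0, 0, 0], [0, 0, 0], 55], [[0, 0, 0], [0, 0, 0], 55], [[0, 0, 0], [0, 0, 0], 55]]
from [ 431.5 -213.3   11. ] -119.8 dist 0.4 turn -0.2
```

Emit:
servo_tool([
  [[0,0,0],[0,0,0],20],
  [[0,0,0],[0,0,0],20],
  [[0,0,0],[0,0,0],20],
  [[0,0,0],[0,0,0],20],
  [[0,0,0],[0,0,0],20],
  [[0,0,0],[0,0,-15],20],
  [[0,0,0],[0,0,-20],20],
  [[0,0,0],[0,0,-25],20],
  [[0,0,0],[0,0,-20],20],
  [[0,0,0],[0,0,-5],20],
], squeeze=40)

```text
time_s: 31.55
ee_pos: [428.2, -210.9, 94.8]
ee_rot: [179.7, -0.1, -119.9]
force: [-0.2, -0.6, -3.7]
gripper_width: 29.8
```

```bash
python3 -c "
from h import *
q=plan([521,-333.9,100],-84.3,9,20)
t=Cam('top');s=Cam('scene');p=(525,-333.5,np.radians(5.7))
draw(s,p,STAT);draw(t,p,STAT)
cv2.imwrite('pics/p_s.png',s.img[1340:1900,500:1100]);cv2.imwrite('pics/p_t.png',t.img[680:1060,1720:2020])"
```

```text
[[[0, 0, -4], [6.7, -15.8, -0.7], 20], [[0, 0, -4], [7.8, -15.3, -0.6], 20], [[0, 0, -4], [8.8, -14.7, -0.6], 20], [[0, 0, -4], [9.8, -14, -0.6], 20], [[0, 0, -4], [10.8, -13.3, -0.6], 20], [[0, 0, -4], [11.6, -12.6, -0.6], 20], [[0, 0, -4], [12.5, -11.7, -0.6], 20], [[0, 0, -4], [13.3, -10.8, -0.6], 20], [[0, 0, -4], [14, -9.9, -0.6], 20], [[0, 0, 0], [0, 0, 0], 20]]
from [ 428.2 -210.9   94.8] -119.9 dist 154.2 turn 35.6
```

View pics/p_s.png

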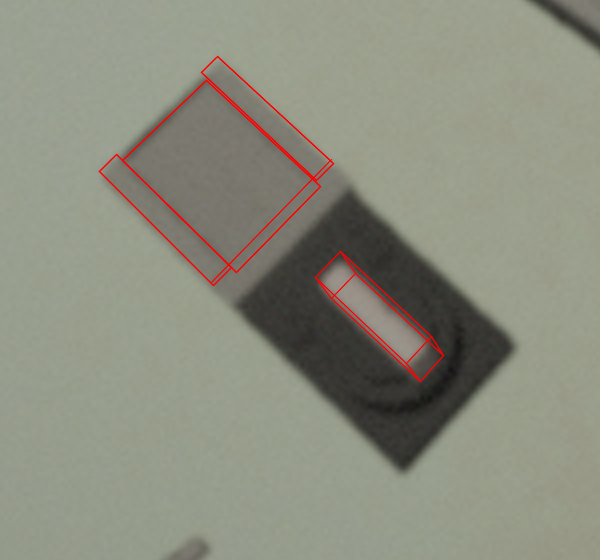

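View pics/p_t.png

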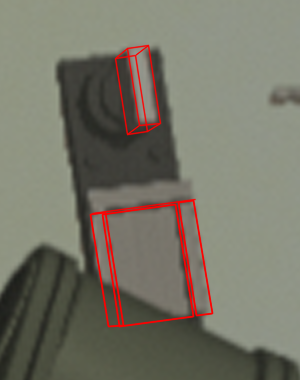

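Emit:
servo_tool([
  [[0,0,-4],[6,-14,0],20],
  [[0,0,-4],[8,-15,0],20],
  [[0,0,-4],[9,-15,0],20],
  [[0,0,-4],[10,-14,0],20],
  [[0,0,-4],[11,-13,0],20],
  [[0,0,-4],[12,-13,2],20],
  [[0,0,-4],[12.5,-12,3],20],
  [[0,0,-4],[12,-10,4],20],
  [[0,0,-3],[10,-6,4],20],
  [[0,0,0],[2,-2,2],20],
])

```text
time_s: 32.9
ee_pos: [512.3, -326.5, 59.3]
ee_rot: [178.3, 1.3, -83.7]
force: [-0.5, 0.6, -4.4]
gripper_width: 29.8
```

```bash
python3 -c "
from h import *
q=plan([521,-333.9,60],-84.3,6,20)
s=Cam('scene');s.crop('q_s',110,260,180,150,4)"
```

```text
[[[0.3, 0.2, 0.1], [1.4, -1.3, -0.2], 20], [[0.3, 0.2, 0.1], [1.4, -1.3, -0.2], 20], [[0.3, 0.2, 0.1], [1.4, -1.3, -0.2], 20], [[0.3, 0.2, 0.1], [1.4, -1.3, -0.1], 20], [[0.3, 0.2, 0.1], [1.4, -1.3, -0.1], 20], [[0.3, 0.2, 0.1], [1.4, -1.3, -0.1], 20], [[0, 0, 0], [0, 0, 0], 20], [[0, 0, 0], [0, 0, 0], 20], [[0, 0, 0], [0, 0, 0], 20], [[0, 0, 0], [0, 0, 0], 20]]
from [ 512.3 -326.5   59.3] -83.7 dist 11.4 turn -0.6
```

View pics/q_s.png

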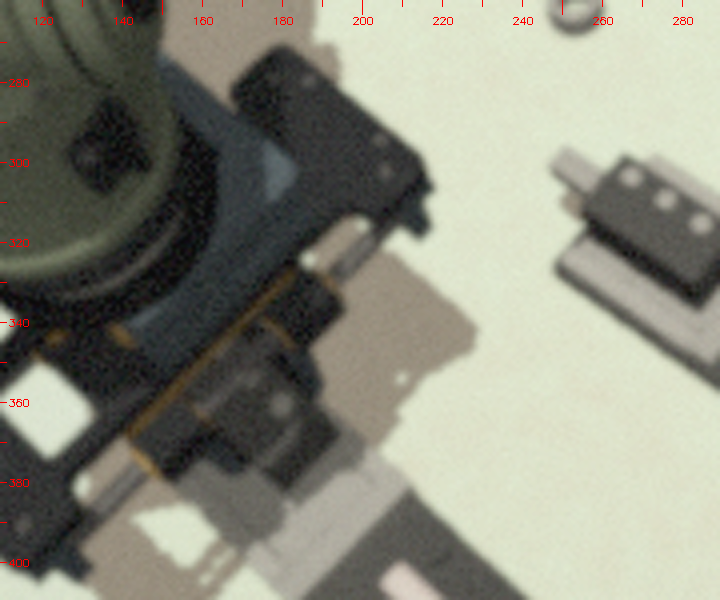

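Emit:
servo_tool([
  [[0.3,0.3,0.1],[2,-2,0],20],
  [[0.4,0.3,0.1],[2,-2,0],20],
  [[0.4,0.3,0.1],[2,-2,0],20],
  [[0.3,0.3,0],[1.5,-1.5,0],20],
  [[0.2,0.2,0],[0.5,0,0],20],
  [[0,0,0],[0,0,4],20],
  [[0,0,0],[0,0,5],20],
  [[0,0,0],[0,0,5],20],
  [[0,0,0],[0,0,2],20],
  [[0,0,0],[0,0,0],20],
])

```text
time_s: 34.2
ee_pos: [519.7, -332.2, 41.1]
ee_rot: [179.9, -0.1, -84.1]
force: [0.3, 0.7, -5.0]
gripper_width: 29.7
```

```bash
python3 -c "
from h import *
q=plan([521,-333.9,31],-84.3,5,20)"
```

```text
[[[0, 0, 0], [0.4, -0.2, 2], 20], [[0, 0, 0], [0.4, -0.2, 2], 20], [[0, 0, 0], [0.4, -0.2, 2], 20], [[0, 0, 0], [0.4, -0.2, 2], 20], [[0, 0, 0], [0.4, -0.2, 2], 20], [[0, 0, 0], [0, 0, 0], 20], [[0, 0, 0], [0, 0, 0], 20], [[0, 0, 0], [0, 0, 0], 20], [[0, 0, 0], [0, 0, 0], 20], [[0, 0, 0], [0, 0, 0], 20]]
from [ 519.7 -332.2   41.1] -84.1 dist 10.3 turn -0.2
```

Emit:
servo_tool([
  [[0,0,0],[0.8,-0.5,1],20],
  [[0,0,0],[0.8,-0.5,3],20],
  [[0,0,0],[0.3,0,3],20],
  [[0,0,0],[0,0,2],20],
  [[0,0,0],[0,0,0.5],20],
  [[0,0,0],[0,0,0],20],
  [[0,0,0],[0,0,0],20],
  [[0,0,0],[0,0,0],20],
  [[0,0,0],[0,0,0],20],
  [[0,0,0],[0,0,0],20],
])

```text
time_s: 35.45
ee_pos: [521.4, -334.4, 31.7]
ee_rot: [180.0, -0.1, -84.1]
force: [0.2, -0.6, -3.2]
gripper_width: 30.0
```

```bash
python3 -c "
from h import *
q=plan([521,-333.9,31],-84.3,5,20)
s=Cam('scene');s.crop('r_s',130,300,160,130,5)"
```

```text
[[[0, 0, 0], [-0.1, 0.1, 0.1], 20], [[0, 0, 0], [-0.1, 0.1, 0.1], 20], [[0, 0, 0], [-0.1, 0.1, 0.1], 20], [[0, 0, 0], [-0.1, 0.1, 0.1], 20], [[0, 0, 0], [-0.1, 0.1, 0.1], 20], [[0, 0, 0], [0, 0, 0], 20], [[0, 0, 0], [0, 0, 0], 20], [[0, 0, 0], [0, 0, 0], 20], [[0, 0, 0], [0, 0, 0], 20], [[0, 0, 0], [0, 0, 0], 20]]
from [ 521.4 -334.4   31.7] -84.1 dist 0.9 turn -0.2
```

View pics/r_s.png

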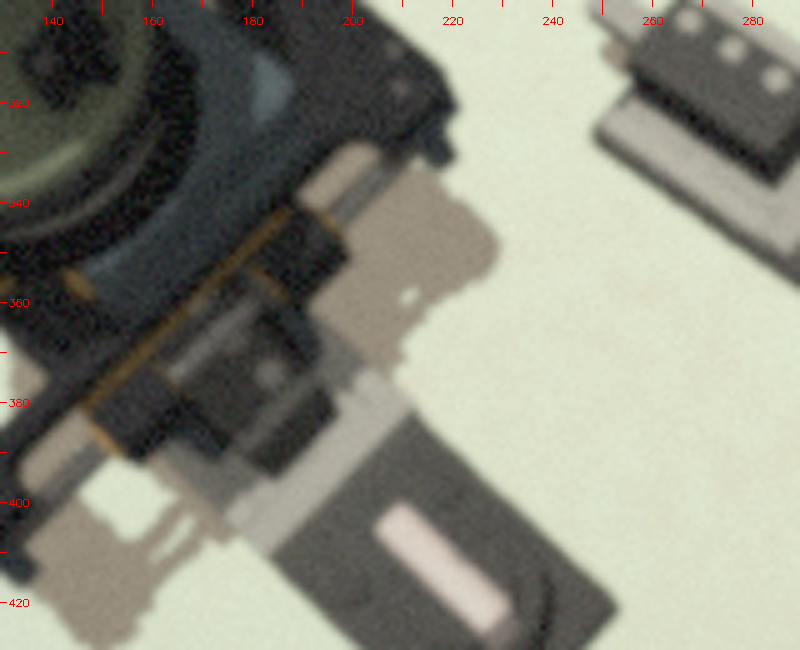

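Emit:
servo_tool([
  [[0,0,0],[0,0,0.5],55],
  [[0,0,0],[0,0,0],55],
  [[0,0,0],[0,0,0],55],
  [[0,0,0],[0,0,-12],55],
  [[0,0,0],[0,0,-25],55],
  [[0,0,0],[0,0,-30],55],
  [[0,0,0],[0,10,-25],55],
  [[0,0,0],[-30,10,-10],55],
  [[0,0,0],[-50,10,0],55],
  [[0,0,0],[-55,10,0],55],
])

```text
time_s: 36.75
ee_pos: [471.0, -206.1, 143.4]
ee_rot: [-179.3, -0.7, -84.4]
force: [0.7, 0.8, 0.7]
gripper_width: 54.7
```

```bash
python3 -c "
from h import *
q=plan([440,170,110],-60.4,9,55)
s=Cam('scene');s.crop('u_s',130,250,230,170,3);t=Cam('top');t.crop('u_t',220,160,270,140,2)"
```

```text
[[[-0.1, -0.1, -2.7], [-42, -0.6, 3.2], 55], [[-0.1, -0.1, -2.7], [-41.9, -2.6, 3.3], 55], [[-0.1, -0.1, -2.7], [-41.7, -4.5, 3.4], 55], [[-0.1, -0.1, -2.7], [-41.5, -6.5, 3.4], 55], [[-0.1, -0.1, -2.7], [-41.1, -8.4, 3.5], 55], [[-0.1, -0.1, -2.7], [-40.7, -10.3, 3.5], 55], [[-0.1, -0.1, -2.7], [-40.1, -12.2, 3.6], 55], [[-0.1, -0.1, -2.7], [-39.5, -14, 3.6], 55], [[-0.1, -0.1, -2.7], [-38.8, -15.9, 3.7], 55], [[0, 0, 0], [0, 0, 0], 55]]
from [ 471.  -206.1  143.4] -84.4 dist 378.8 turn 24.0
```

View pics/u_s.png

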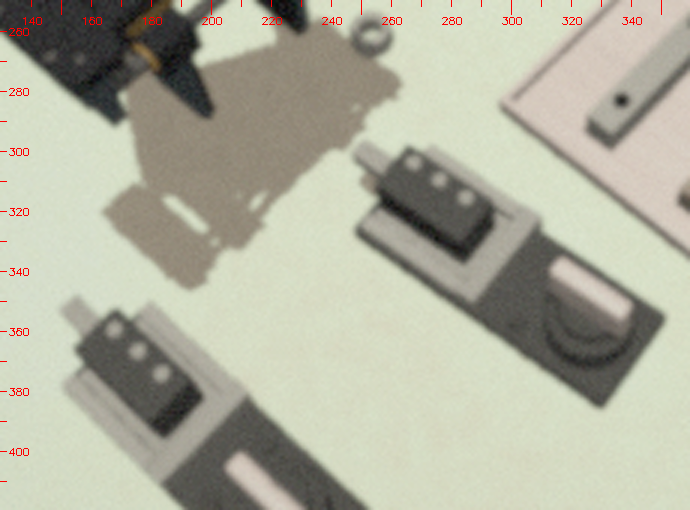

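View pics/u_t.png

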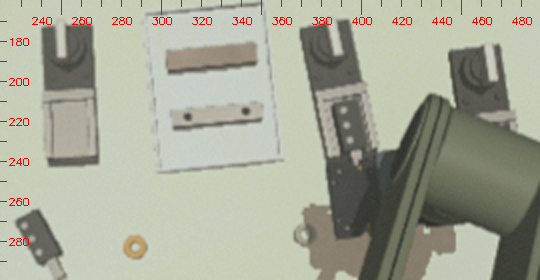

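Emit:
servo_tool([
  [[0,0,-2.7],[-40,0,2],55],
  [[0,0,-2.7],[-42,-2.5,3],55],
  [[0,0,-2.7],[-42,-4.5,3],55],
  [[0,0,-2.7],[-42,-6.5,3],55],
  [[0,0,-2.7],[-41,-8,3],55],
  [[0,0,-2.7],[-41,-10,4],55],
  [[0,0,-2.7],[-40,-12,4],55],
  [[0,0,-2.7],[-39,-14,4],55],
  [[0,0,-2.4],[-30,-12,4],55],
  [[0,0,0],[-15,-7,3],55],
])

```text
time_s: 38.1
ee_pos: [441.0, 185.9, 114.7]
ee_rot: [-178.6, -1.5, -59.5]
force: [1.1, -0.1, -0.4]
gripper_width: 54.8
```

```bash
python3 -c "
from h import *
q=plan([438.8,209.2,70],-60.4,6,55)
t=Cam('top');t.crop('v_t',210,230,120,80,6)
s=Cam('scene');draw(s,(438.8,209.2,np.radians(29.6)),HOLD);cv2.imwrite('pics/v_s.png',s.img[500:900,1200:1700])"
```

```text
[[[-0.2, -0.2, 0.1], [-3.7, -1.5, 7.4], 55], [[-0.2, -0.2, 0.1], [-3.7, -1.5, 7.4], 55], [[-0.2, -0.2, 0.1], [-3.7, -1.5, 7.4], 55], [[-0.2, -0.2, 0.1], [-3.6, -1.5, 7.4], 55], [[-0.2, -0.2, 0.1], [-3.6, -1.6, 7.4], 55], [[-0.2, -0.2, 0.1], [-3.6, -1.6, 7.4], 55], [[0, 0, 0], [0, 0, 0], 55], [[0, 0, 0], [0, 0, 0], 55], [[0, 0, 0], [0, 0, 0], 55], [[0, 0, 0], [0, 0, 0], 55]]
from [441.  185.9 114.7] -59.5 dist 50.4 turn -0.9
```

View pics/v_s.png

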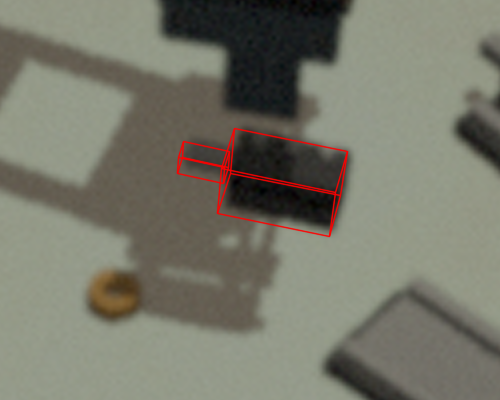

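View pics/v_t.png

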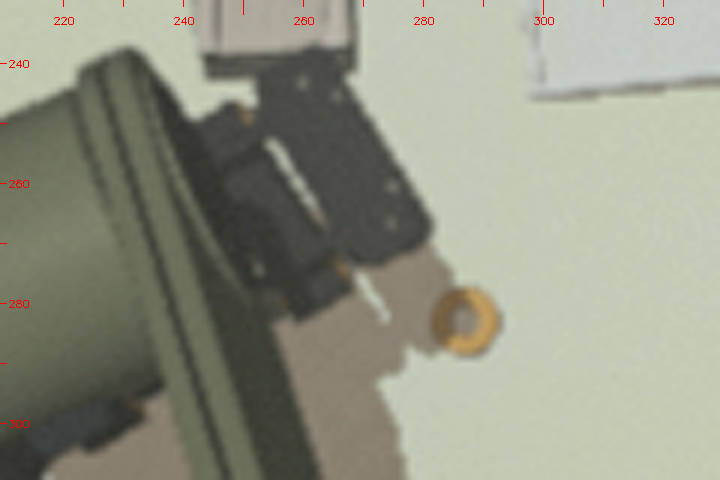

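Emit:
servo_tool([
  [[-0.3,-0.3,0],[-4,-2,7],55],
  [[-0.3,-0.3,0.2],[-4,-2,8],55],
  [[-0.3,-0.3,0.2],[-4.5,-2,8],55],
  [[-0.3,-0.3,0.2],[-4.5,-2,8],55],
  [[-0.2,-0.2,0.2],[-4,-2,7],55],
  [[0,0,0],[-2,-1,4],55],
  [[0,0,0],[0,0,2],55],
  [[0,0,0],[0,0,0],55],
  [[0,0,0],[0,0,0],55],
  [[0,0,0],[0,0,0],55],
])

```text
time_s: 39.45
ee_pos: [440.2, 209.2, 67.3]
ee_rot: [179.8, -0.0, -60.6]
force: [-0.3, -0.2, -0.1]
gripper_width: 54.7
```

```bash
python3 -c "
from h import *
q=plan([438.3,208.7,11],-60.4,6,55)"
```

```text
[[[0, 0, 0], [-0.1, 0.3, 9.4], 55], [[0, 0, 0], [-0.1, 0.3, 9.4], 55], [[0, 0, 0], [-0.1, 0.3, 9.4], 55], [[0, 0, 0], [-0.1, 0.3, 9.4], 55], [[0, 0, 0], [-0.1, 0.3, 9.4], 55], [[0, 0, 0], [-0.1, 0.3, 9.4], 55], [[0, 0, 0], [0, 0, 0], 55], [[0, 0, 0], [0, 0, 0], 55], [[0, 0, 0], [0, 0, 0], 55], [[0, 0, 0], [0, 0, 0], 55]]
from [440.2 209.2  67.3] -60.6 dist 56.3 turn 0.2
```

Emit:
servo_tool([
  [[0,0,0],[-0.2,0.5,9],55],
  [[0,0,0],[-0.2,0.5,10],55],
  [[0,0,0],[-0.2,0.5,10],55],
  [[0,0,0],[0,0.3,10],55],
  [[0,0,0],[0,0,7],55],
  [[0,0,0],[0,0,5],55],
  [[0,0,0],[0,0,2],55],
  [[0,0,0],[0,0,0.5],55],
  [[0,0,0],[0,0,0],25],
  [[0,0,0],[0,0,0],20],
])

```text
time_s: 40.7
ee_pos: [438.2, 208.7, 10.0]
ee_rot: [179.8, -0.0, -60.6]
force: [0.1, -0.7, -0.2]
gripper_width: 38.4
```

```bash
python3 -c "
from h import *
a=np.radians(1.5);T=np.array([567.6,172.8])-4*np.array([np.cos(a),np.sin(a)]);print(T)
q=plan([445,205,95],-60.4,4,20)
q=plan([*T,100],-88.5,10,20,start=q)"
```

```text
[563.6013707  172.69529221]
[[[0, 0, -0.1], [1.6, -1, -21.3], 20], [[0, 0, -0.1], [1.6, -1, -21.3], 20], [[0, 0, -0.1], [1.6, -1, -21.2], 20], [[0, 0, -0.1], [1.6, -1, -21.2], 20], [[0, 0, 0], [0, 0, 0], 20], [[0, 0, 0], [0, 0, 0], 20], [[0, 0, 0], [0, 0, 0], 20], [[0, 0, 0], [0, 0, 0], 20], [[0, 0, 0], [0, 0, 0], 20], [[0, 0, 0], [0, 0, 0], 20]]
from [438.2 208.7  10. ] -60.6 dist 85.3 turn 0.2
[[[0, 0, 2.8], [8.7, -8.7, -0.5], 20], [[0, 0, 2.8], [8.2, -9.1, -0.5], 20], [[0, 0, 2.8], [7.8, -9.5, -0.5], 20], [[0, 0, 2.8], [7.3, -9.9, -0.5], 20], [[0, 0, 2.8], [6.8, -10.2, -0.5], 20], [[0, 0, 2.8], [6.3, -10.6, -0.5], 20], [[0, 0, 2.8], [5.8, -10.9, -0.5], 20], [[0, 0, 2.8], [5.2, -11.1, -0.5], 20], [[0, 0, 2.8], [4.7, -11.4, -0.5], 20], [[0, 0, 2.8], [4.1, -11.6, -0.5], 20]]
from [445. 205.  95.] -60.4 dist 123.0 turn -28.1
```

Emit:
servo_tool([
  [[0,0,0],[0,0,-0.3],20],
  [[0,0,0],[0,0,-0.3],20],
  [[0,0,0],[0,0,0],20],
  [[0,0,0],[0,0,0],20],
  [[0,0,0],[0,0,-12],20],
  [[0,0,0],[0,0,-22],20],
  [[0,0,0],[0,0,-25],20],
  [[0,0,2.8],[8,-8,-15],20],
  [[0,0,3],[10,-10,-5],20],
  [[0,0,3],[10,-11,0],20],
], squeeze=40)

```text
time_s: 41.95
ee_pos: [476.0, 195.3, 93.2]
ee_rot: [179.7, -0.1, -69.7]
force: [-0.2, 0.1, -3.5]
gripper_width: 30.1
```

```bash
python3 -c "
from h import *
q=plan([563.6,172.7,85],-88.5,7,20)
s=Cam('scene');s.crop('w_s',300,100,200,150,4)"
```

```text
[[[0, 0, 2.7], [7.4, -10.6, 1.1], 20], [[0, 0, 2.7], [6.9, -11, 1.1], 20], [[0, 0, 2.7], [6.3, -11.3, 1.1], 20], [[0, 0, 2.7], [5.8, -11.6, 1.1], 20], [[0, 0, 2.7], [5.3, -11.8, 1.1], 20], [[0, 0, 2.7], [4.7, -12, 1.2], 20], [[0, 0, 2.7], [4.1, -12.2, 1.2], 20], [[0, 0, 0], [0, 0, 0], 20], [[0, 0, 0], [0, 0, 0], 20], [[0, 0, 0], [0, 0, 0], 20]]
from [476.  195.3  93.2] -69.7 dist 90.9 turn -18.8
```

View pics/w_s.png

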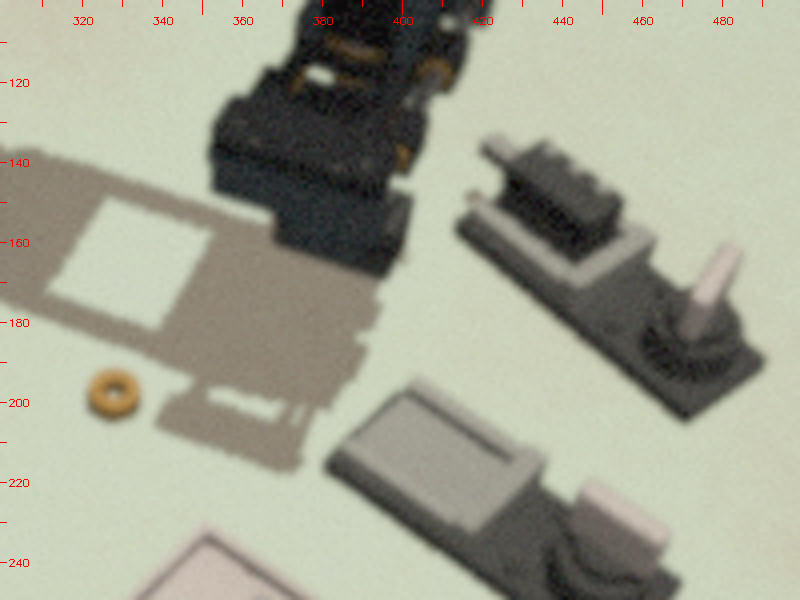

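Emit:
servo_tool([
  [[0,0,2.7],[6,-9,0],20],
  [[0,0,2.7],[7,-11,1],20],
  [[0,0,2.7],[7,-12,1],20],
  [[0,0,2.7],[6,-12,1],20],
  [[0,0,2.7],[5.5,-12,2],20],
  [[0,0,2.5],[4.5,-12,2],20],
  [[0,0,1.8],[3,-10,2],20],
  [[0,0,0],[1,-4,1],20],
  [[0,0,0],[0,0,0],20],
  [[0,0,0],[0,0,0],20],
])

```text
time_s: 43.25
ee_pos: [571.0, 168.6, 78.1]
ee_rot: [179.4, -0.3, -88.8]
force: [-0.0, -0.1, -4.0]
gripper_width: 29.7
```

```bash
python3 -c "
from h import *
q=plan([563.6,172.7,55],-88.5,6,20)
s=Cam('scene');s.crop('x_s',330,120,170,130,4)"
```

```text
[[[0.1, -0.1, -0.1], [-0.7, 1.2, 3.9], 20], [[0.1, -0.1, -0.1], [-0.7, 1.2, 3.9], 20], [[0.1, -0.1, -0.1], [-0.7, 1.2, 3.9], 20], [[0.1, -0.1, -0.1], [-0.7, 1.2, 3.9], 20], [[0.1, -0.1, -0.1], [-0.7, 1.2, 3.9], 20], [[0.1, -0.1, -0.1], [-0.7, 1.2, 3.9], 20], [[0, 0, 0], [0, 0, 0], 20], [[0, 0, 0], [0, 0, 0], 20], [[0, 0, 0], [0, 0, 0], 20], [[0, 0, 0], [0, 0, 0], 20]]
from [571.  168.6  78.1] -88.8 dist 24.6 turn 0.3
```

View pics/x_s.png

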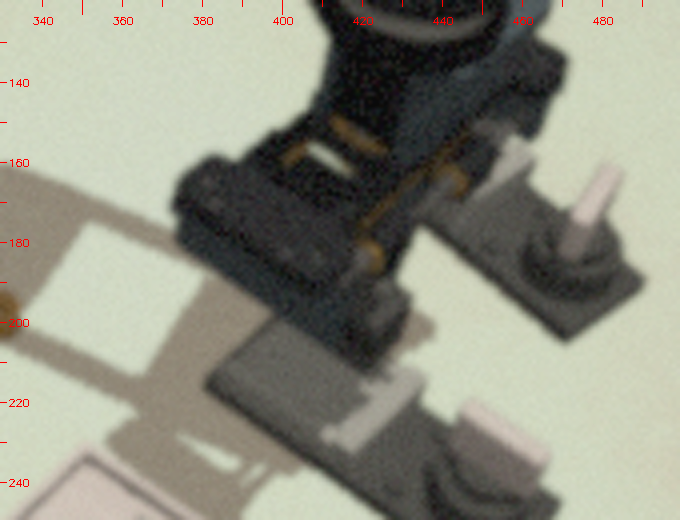

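Emit:
servo_tool([
  [[0.1,0,0],[-1,2,3],20],
  [[0.2,0,0],[-1,2,4],20],
  [[0.2,0,0],[-1,2,5],20],
  [[0.1,0,0],[-1,1,5],20],
  [[0,0,0],[-0.5,0.5,4],20],
  [[0,0,0],[0,0,2],20],
  [[0,0,0],[0,0,1],20],
  [[0,0,0],[0,0,0],20],
  [[0,0,0],[0,0,0],20],
  [[0,0,0],[0,0,0],20],
])

```text
time_s: 44.55
ee_pos: [562.1, 173.5, 52.8]
ee_rot: [-180.0, -0.3, -88.8]
force: [-0.7, -0.2, -3.5]
gripper_width: 29.8
```

```bash
python3 -c "
from h import *
q=plan([563.6,172.7,31],-88.5,6,20)"
```

```text
[[[0, -0.1, 0], [0.1, -0.2, 3.6], 20], [[0, -0.1, 0], [0.1, -0.2, 3.6], 20], [[0, -0.1, 0], [0.1, -0.2, 3.6], 20], [[0, -0.1, 0], [0.1, -0.2, 3.6], 20], [[0, -0.1, 0], [0.1, -0.2, 3.6], 20], [[0, -0.1, 0], [0.1, -0.2, 3.6], 20], [[0, 0, 0], [0, 0, 0], 20], [[0, 0, 0], [0, 0, 0], 20], [[0, 0, 0], [0, 0, 0], 20], [[0, 0, 0], [0, 0, 0], 20]]
from [562.1 173.5  52.8] -88.8 dist 21.8 turn 0.3
```

Emit:
servo_tool([
  [[0,0,0],[0.3,-0.5,4],20],
  [[0,0,0],[0.3,-0.5,5],20],
  [[0,0,0],[0.3,-0.3,5],20],
  [[0,0,0],[0,0,4],20],
  [[0,0,0],[0,0,2.5],20],
  [[0,0,0],[0,0,1],20],
  [[0,0,0],[0,0,0],20],
  [[0,0,0],[0,0,0],20],
  [[0,0,0],[0,0,0],20],
  [[0,0,0],[0,0,0],20],
])

```text
time_s: 45.8
ee_pos: [563.7, 172.4, 30.4]
ee_rot: [-179.9, -0.3, -88.8]
force: [-0.5, -0.7, -2.7]
gripper_width: 29.8
```

```bash
python3 -c "
from h import *
q=plan([563.6,172.7,31],-88.5,6,20)
s=Cam('scene');s.crop('y_s',330,120,170,130,4)"
```

```text
[[[0, 0, 0], [0, 0, -0.1], 20], [[0, 0, 0], [0, 0, -0.1], 20], [[0, 0, 0], [0, 0, -0.1], 20], [[0, 0, 0], [0, 0, -0.1], 20], [[0, 0, 0], [0, 0, -0.1], 20], [[0, 0, 0], [0, 0, -0.1], 20], [[0, 0, 0], [0, 0, 0], 20], [[0, 0, 0], [0, 0, 0], 20], [[0, 0, 0], [0, 0, 0], 20], [[0, 0, 0], [0, 0, 0], 20]]
from [563.7 172.4  30.4] -88.8 dist 0.7 turn 0.3
```

View pics/y_s.png

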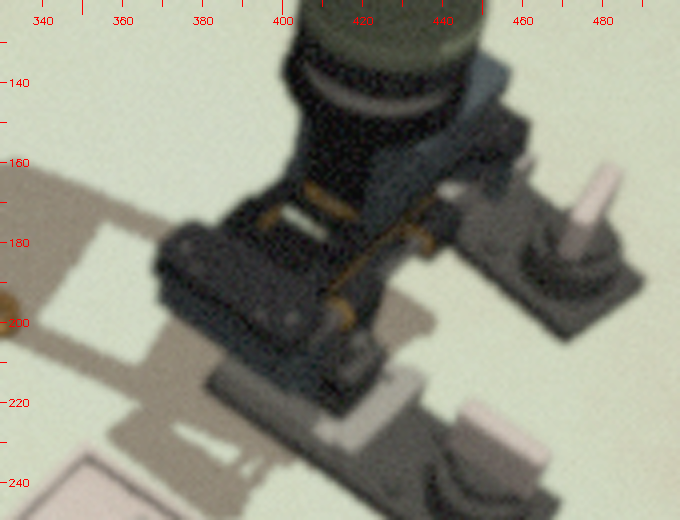

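Emit:
servo_tool([
  [[0,0,0],[0,0,0.3],55],
  [[0,0,0],[0,0,0],55],
  [[0,0,0],[0,0,0],55],
  [[0,0,0],[0,0,-12],55],
  [[0,0,0],[0,0,-25],50],
  [[0,0,0],[0,0,-30],40],
  [[0,0,0],[0,0,-25],40],
  [[0,0,-8],[0,0,-10],40],
  [[0,0,-10],[0,0,0],40],
  [[0,0,-10],[0,0,0],40],
])

```text
time_s: 47.1
ee_pos: [566.5, 173.8, 143.6]
ee_rot: [-179.4, -0.5, -59.9]
force: [0.6, -0.5, 0.4]
gripper_width: 39.8
```

Emit:
servo_tool([
  [[0,0,-10],[20,0,0],40],
  [[0,0,-10],[20,10,0],40],
  [[0,0,-10],[20,10,0],40],
  [[0,0,-10],[20,20,0],40],
  [[0,0,-10],[10,20,0],40],
  [[0,0,-10],[0,20,0],40],
  [[0,0,-10],[0,0,0],40],
  [[0,0,-10],[0,0,0],40],
  [[0,0,-10],[0,0,0],40],
  [[0,0,-10],[0,0,0],40],
])

```text
time_s: 48.35
ee_pos: [602.6, 41.3, 155.4]
ee_rot: [178.9, -1.1, 43.5]
force: [0.1, -0.3, 0.5]
gripper_width: 40.1
```

```bash
python3 -c "
from h import *
print(env.state()['qpos'])
q=plan([667.6,175.4,100],91.5,9,40)
t=Cam('top');s=Cam('scene')
cv2.imwrite('pics/z_s.png',s.img);cv2.imwrite('pics/z_t.png',t.img)"
```

```text
[  2.88143149  22.46523205  92.09733654  -0.09473989  63.91103039
 -40.59204311]
[[[0.2, -0.1, -5.3], [15.4, -5.9, 6.3], 40], [[0.2, -0.1, -5.3], [15.9, -4.5, 6.3], 40], [[0.2, -0.1, -5.3], [16.2, -3, 6.3], 40], [[0.2, -0.1, -5.3], [16.4, -1.4, 6.3], 40], [[0.2, -0.1, -5.3], [16.5, 0.1, 6.3], 40], [[0.2, -0.1, -5.3], [16.4, 1.7, 6.3], 40], [[0.2, -0.1, -5.3], [16.2, 3.2, 6.3], 40], [[0.2, -0.1, -5.3], [15.8, 4.7, 6.2], 40], [[0.2, -0.1, -5.3], [15.3, 6.2, 6.2], 40], [[0, 0, 0], [0, 0, 0], 40]]
from [602.6  41.3 155.4] 43.5 dist 159.0 turn 48.0
```

View pics/z_s.png

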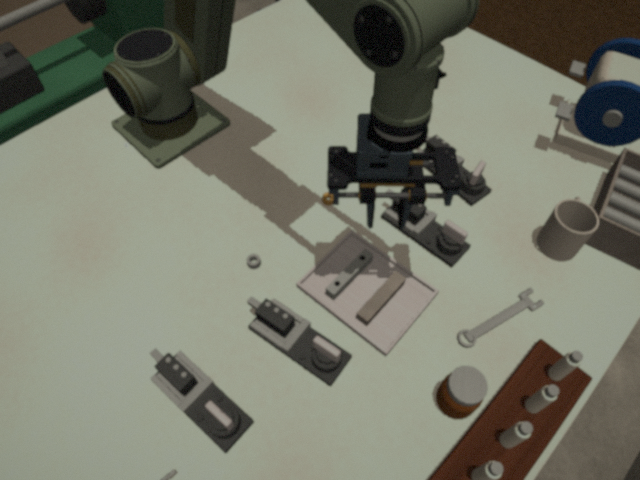

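View pics/z_t.png

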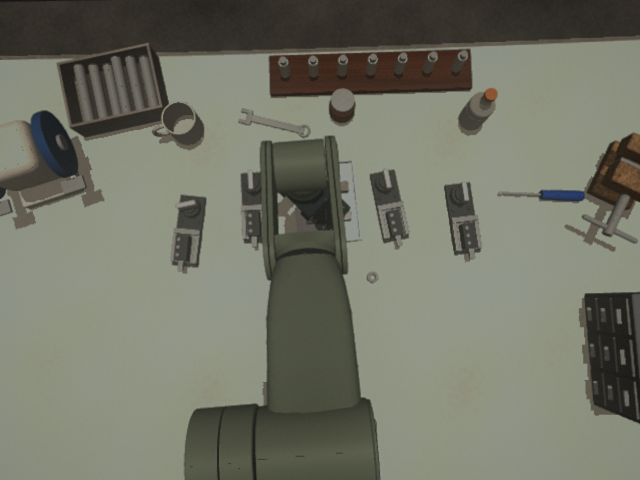

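```bash
python3 -c "
from h import *
t=Cam('top');s=Cam('scene')
S={'S2':(567.6,173,1.5),'S3':(561.9,-160.9,9.5),'S4':(525,-333.5,5.7)}
for k,(x,y,a) in S.items():
    a=np.radians(a);p=(x-4*np.cos(a),y-4*np.sin(a),a)
    for c in(t,s): draw(c,p,HOLD,(0,0,255),dz=20); draw(c,(x,y,a),STAT,(0,255,0))
A=s.img[1180:1560,960:1440];B=s.img[1380:1760,580:1060];C=t.img[660:1040,1440:1760];D=t.img[700:1080,1740:2060];E=t.img[660:1040,900:1220]
cv2.imwrite('pics/ov1.png',np.hstack([C,D]));cv2.imwrite('pics/ov2.png',np.vstack([A,B])[:, :] if 0 else np.hstack([A[:, :400],B[:, :400]]))"
```

```text
(no output)
```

View pics/ov1.png

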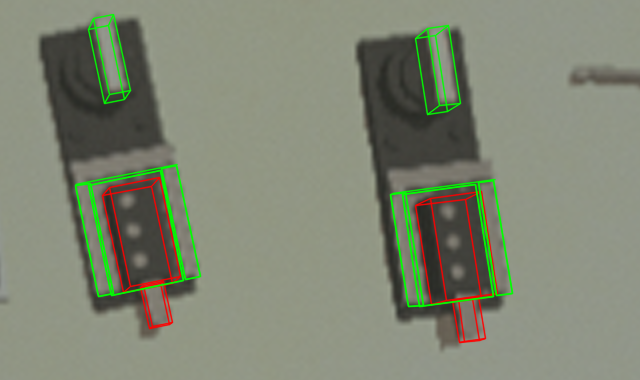

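View pics/ov2.png

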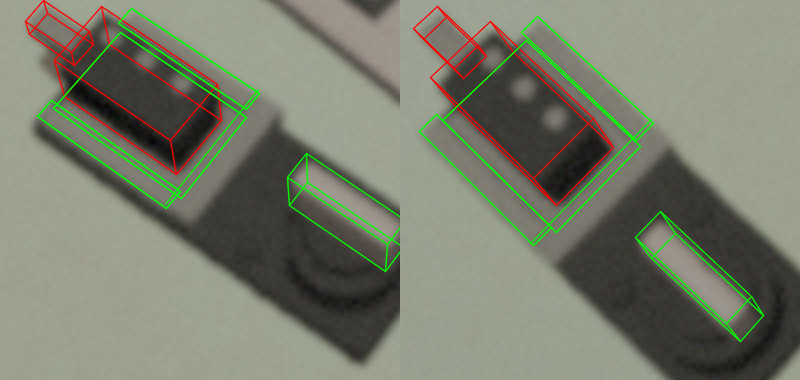

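Emit:
servo_tool([
  [[0.2,0,-5.3],[15,-6,5],40],
  [[0.2,0,-5.3],[16,-4.5,6],40],
  [[0.2,0,-5.3],[16,-3,6],40],
  [[0.2,0,-5.3],[16.5,-1.5,6],40],
  [[0.2,0,-5.3],[16.5,0,6],40],
  [[0.2,0,-5.3],[16.5,1.5,6],40],
  [[0,0,-5.3],[16,3,6],40],
  [[0,0,-5],[14,4,5],40],
  [[0,0,-4],[7,3,5],40],
  [[0,0,0],[0,0,0],40],
])

```text
time_s: 49.8
ee_pos: [665.3, 169.4, 106.6]
ee_rot: [179.4, -0.6, 89.1]
force: [-0.2, -0.8, -0.6]
gripper_width: 39.8
```

```bash
python3 -c "
from h import *
print(env.state()['qpos'])
q=plan([668,175.8,80],91.5,6,40)
s=Cam('scene');s.crop('aa_s',370,110,140,160,4)"
```

```text
[ 13.08970977  32.15782349  82.84773139   0.54015383  64.29353141
 -76.24192132]
[[[0.1, -0.1, -0.4], [1, 0.4, 4.4], 40], [[0.1, -0.1, -0.4], [1, 0.4, 4.4], 40], [[0.1, -0.1, -0.4], [1, 0.4, 4.4], 40], [[0.1, -0.1, -0.4], [1, 0.4, 4.4], 40], [[0.1, -0.1, -0.4], [1, 0.5, 4.4], 40], [[0.1, -0.1, -0.4], [1, 0.5, 4.4], 40], [[0, 0, 0], [0, 0, 0], 40], [[0, 0, 0], [0, 0, 0], 40], [[0, 0, 0], [0, 0, 0], 40], [[0, 0, 0], [0, 0, 0], 40]]
from [665.3 169.4 106.6] 89.1 dist 27.5 turn 2.4
```

View pics/aa_s.png

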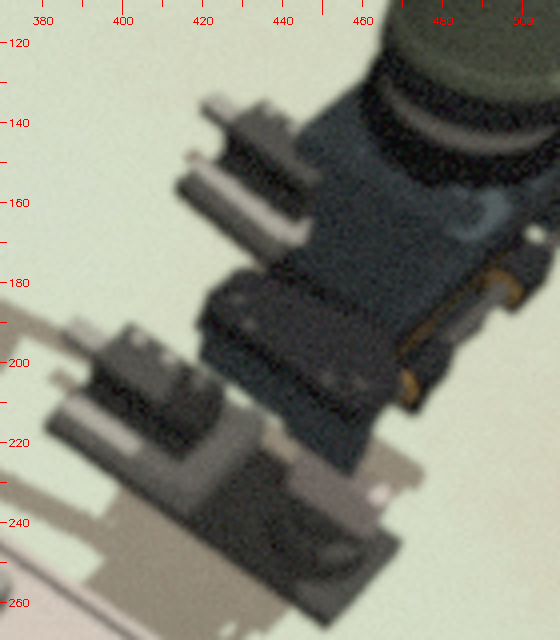

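Emit:
servo_tool([
  [[0.1,-0.1,-0.5],[1.3,0.5,2],40],
  [[0.1,-0.1,-0.5],[1.3,0.5,4],40],
  [[0.1,-0.1,-0.5],[1.3,0.6,5],40],
  [[0.1,-0.1,-0.4],[1.3,0.6,6],40],
  [[0,0,0],[0.5,0.4,5],40],
  [[0,0,0],[0,0,2],40],
  [[0,0,0],[0,0,1],40],
  [[0,0,0],[0,0,0],40],
  [[0,0,0],[0,0,0],40],
  [[0,0,0],[0,0,0],40],
])

```text
time_s: 51.1
ee_pos: [668.2, 174.2, 81.2]
ee_rot: [179.8, -0.2, 90.8]
force: [0.2, -0.4, -0.8]
gripper_width: 40.0
```

```bash
python3 -c "
from h import *
q=plan([668,175.8,47],91.5,6,40)
s=Cam('scene');s.crop('ab_s',390,150,120,130,5)"
```

```text
[[[0, 0, -0.1], [0.2, -0.1, 5.7], 40], [[0, 0, -0.1], [0.2, 0, 5.7], 40], [[0, 0, -0.1], [0.2, 0, 5.7], 40], [[0, 0, -0.1], [0.3, 0, 5.7], 40], [[0, 0, -0.1], [0.3, 0, 5.7], 40], [[0, 0, -0.1], [0.3, 0, 5.7], 40], [[0, 0, 0], [0, 0, 0], 40], [[0, 0, 0], [0, 0, 0], 40], [[0, 0, 0], [0, 0, 0], 40], [[0, 0, 0], [0, 0, 0], 40]]
from [668.2 174.2  81.2] 90.8 dist 34.2 turn 0.7
```

View pics/ab_s.png

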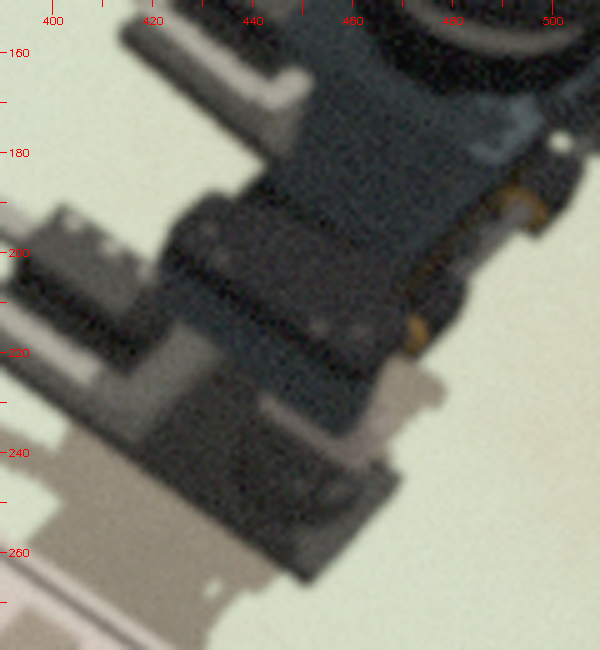

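Emit:
servo_tool([
  [[0,0,-0.1],[0.4,0,7],40],
  [[0,0,-0.1],[0.4,0,8],40],
  [[0,0,-0.1],[0.4,0,8],40],
  [[0,0,-0.1],[0.3,0,6],40],
  [[0,0,0],[0,0,3],40],
  [[0,0,0],[0,0,1],40],
  [[0,0,0],[0,0,0],20],
  [[0,0,0],[0,0,0],5],
  [[0,0,0],[0,0,0],5],
  [[0,0,0],[0,0,0],5],
], squeeze=25)

```text
time_s: 52.4
ee_pos: [668.2, 174.9, 45.7]
ee_rot: [179.8, -0.1, 91.3]
force: [0.6, -2.0, -1.5]
gripper_width: 12.3
```

```bash
python3 -c "
from h import *
print({k:v for k,v in env.state().items() if k in('ee_pos','qpos','force','torque','gripper_width')})
s=Cam('scene');s.crop('ac_s',390,150,120,130,5)"
```

```text
{'qpos': array([ 1.36975837e+01,  3.58469329e+01,  8.55377946e+01,  3.56366066e-02,
        5.84079855e+01, -7.76517980e+01]), 'ee_pos': array([668.24229198, 174.88973945,  45.66497188]), 'force': array([ 0.60371505, -2.00737438, -1.46536582]), 'torque': array([-0.25174588, -0.08081608,  0.13231826]), 'gripper_width': 12.31671808023105}
```

View pics/ac_s.png

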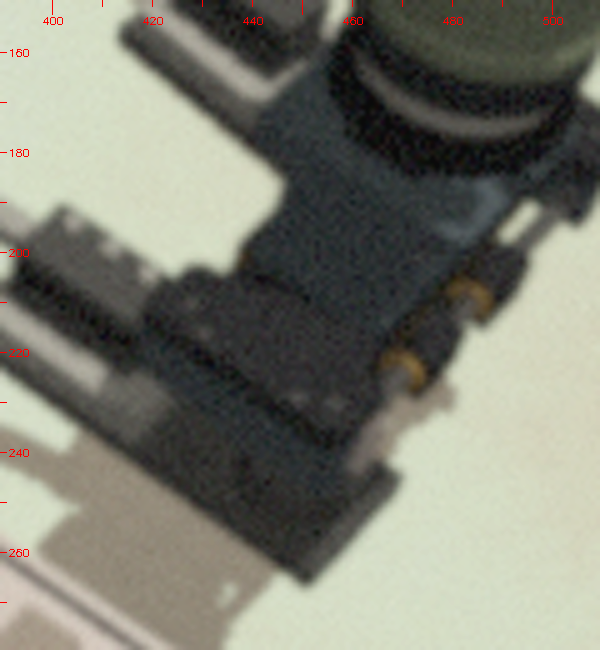

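Emit:
servo_tool([
  [[0,0,6],[0,0,0],5],
  [[0,0,8],[0,0,0],5],
  [[0,0,8],[0,0,0],5],
  [[0,0,8],[0,0,0],5],
  [[0,0,8],[0,0,0],5],
  [[0,0,8],[0,0,0],5],
  [[0,0,8],[0,0,0],5],
  [[0,0,8],[0,0,0],5],
  [[0,0,6],[0,0,0],5],
  [[0,0,0],[0,0,0],5],
])

```text
time_s: 53.7
ee_pos: [667.8, 174.1, 45.6]
ee_rot: [179.9, -0.1, 21.1]
force: [0.9, -1.3, 0.0]
gripper_width: 11.7
```

Emit:
servo_tool([
  [[0,0,0],[0,0,0],35],
  [[0,0,0],[0,0,0],40],
  [[0,0,0],[0,0,-5],40],
  [[0,0,0],[0,0,-20],40],
  [[0,0,0],[0,0,-25],40],
  [[0,0,-6],[-10,10,-15],40],
  [[0,0,-9],[-10,25,0],40],
  [[0,0,-9],[-20,25,0],40],
  [[0,0,-9],[-30,20,0],40],
  [[0,0,-9],[-30,15,0],40],
])

```text
time_s: 54.95
ee_pos: [654.0, 34.5, 116.0]
ee_rot: [179.7, -0.4, 65.1]
force: [0.2, -0.0, -1.6]
gripper_width: 40.3
```

```bash
python3 -c "
from h import *
q=plan([660.5,-144.4,105],99.5,9,40)
s=Cam('scene');s.crop('ad_s',330,120,170,150,4)"
```

```text
[[[0, 0, -3.8], [-17.7, 9, 1.2], 40], [[0, 0, -3.8], [-18.3, 7.8, 1.2], 40], [[0, 0, -3.8], [-18.8, 6.6, 1.2], 40], [[0, 0, -3.8], [-19.2, 5.3, 1.2], 40], [[0, 0, -3.8], [-19.5, 4, 1.2], 40], [[0, 0, -3.8], [-19.7, 2.7, 1.2], 40], [[0, 0, -3.8], [-19.8, 1.4, 1.2], 40], [[0, 0, -3.8], [-19.9, 0.1, 1.2], 40], [[0, 0, -3.8], [-19.9, -1.3, 1.2], 40], [[0, 0, 0], [0, 0, 0], 40]]
from [654.   34.5 116. ] 65.1 dist 179.4 turn 34.4
```

View pics/ad_s.png

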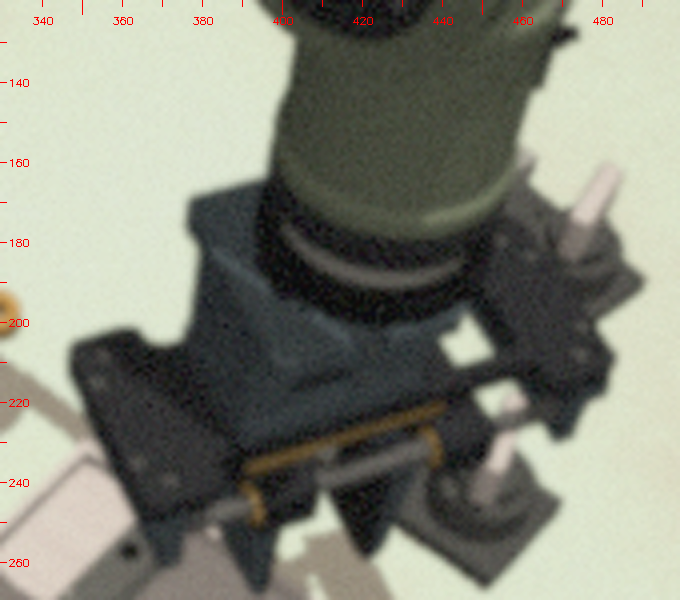

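Emit:
servo_tool([
  [[0,0,-3.8],[-17,8,1],40],
  [[0,0,-3.8],[-18,7.5,1],40],
  [[0,0,-3.8],[-19,6.5,1],40],
  [[0,0,-3.8],[-19,5,1],40],
  [[0,0,-3.8],[-19.5,4,1],40],
  [[0,0,-3.8],[-19.5,2.7,1],40],
  [[0,0,-3.8],[-19.5,1.5,1],40],
  [[0,0,-3.8],[-18,0,1],40],
  [[0,0,-2],[-10,0,0],40],
  [[0,0,0],[-2,0,0],40],
])

```text
time_s: 56.25
ee_pos: [662.3, -141.7, 112.7]
ee_rot: [179.2, -0.0, 98.4]
force: [-0.1, 0.2, -0.3]
gripper_width: 40.1
```

```bash
python3 -c "
from h import *
q=plan([660.5,-144.4,80],99.5,6,40)
s=Cam('scene');s.crop('ae_s',230,230,170,150,4)"
```

```text
[[[0.1, 0, -0.2], [-0.4, -0.4, 5.4], 40], [[0.1, 0, -0.2], [-0.4, -0.4, 5.4], 40], [[0.1, 0, -0.2], [-0.4, -0.4, 5.4], 40], [[0.1, 0, -0.2], [-0.4, -0.4, 5.4], 40], [[0.1, 0, -0.2], [-0.4, -0.4, 5.4], 40], [[0.1, 0, -0.2], [-0.4, -0.4, 5.4], 40], [[0, 0, 0], [0, 0, 0], 40], [[0, 0, 0], [0, 0, 0], 40], [[0, 0, 0], [0, 0, 0], 40], [[0, 0, 0], [0, 0, 0], 40]]
from [ 662.3 -141.7  112.7] 98.4 dist 32.8 turn 1.1
```

View pics/ae_s.png

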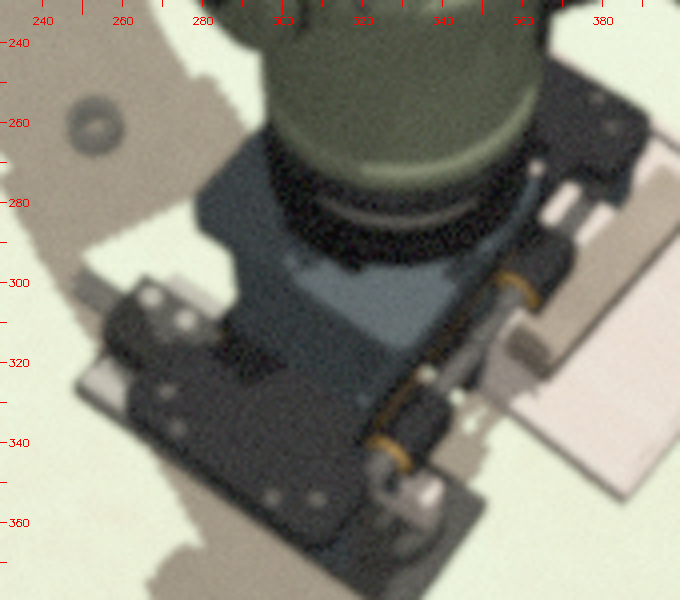

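Emit:
servo_tool([
  [[0.1,0,-0.2],[-0.5,-0.5,5],40],
  [[0.2,0,-0.3],[-0.6,-0.6,6],40],
  [[0.2,0,-0.3],[-0.6,-0.6,6],40],
  [[0.1,0,-0.2],[-0.6,-0.5,6],40],
  [[0.1,0,0],[-0.3,-0.3,5],40],
  [[0,0,0],[0,0,2],40],
  [[0,0,0],[0,0,0],40],
  [[0,0,0],[0,0,0],40],
  [[0,0,0],[0,0,0],40],
  [[0,0,0],[0,0,0],40],
])

```text
time_s: 57.55
ee_pos: [660.4, -142.8, 80.6]
ee_rot: [179.9, -0.0, 99.5]
force: [0.8, 1.0, 0.1]
gripper_width: 40.4
```

```bash
python3 -c "
from h import *
q=plan([660.5,-144.4,47],99.5,6,40)
s=Cam('scene');s.crop('af_s',250,280,120,120,5)"
```

```text
[[[0, 0, 0], [-0.3, 0, 5.6], 40], [[0, 0, 0], [-0.3, 0, 5.6], 40], [[0, 0, 0], [-0.3, 0, 5.6], 40], [[0, 0, 0], [-0.3, 0, 5.6], 40], [[0, 0, 0], [-0.3, 0, 5.6], 40], [[0, 0, 0], [-0.3, 0, 5.6], 40], [[0, 0, 0], [0, 0, 0], 40], [[0, 0, 0], [0, 0, 0], 40], [[0, 0, 0], [0, 0, 0], 40], [[0, 0, 0], [0, 0, 0], 40]]
from [ 660.4 -142.8   80.6] 99.5 dist 33.7 turn -0.0
```

View pics/af_s.png

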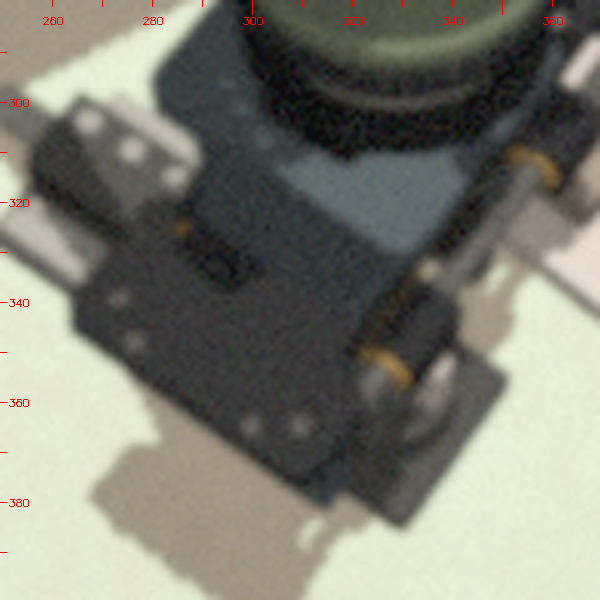

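Emit:
servo_tool([
  [[0,0,0],[-0.5,0,7],40],
  [[0,0,0],[-0.5,0,8],40],
  [[0,0,0],[-0.4,0,8],40],
  [[0,0,0],[-0.3,0,6],40],
  [[0,0,0],[0,0,3],40],
  [[0,0,0],[0,0,0.5],40],
  [[0,0,0],[0,0,0],20],
  [[0,0,0],[0,0,0],5],
  [[0,0,0],[0,0,0],5],
  [[0,0,0],[0,0,0],5],
], squeeze=25)

```text
time_s: 58.85
ee_pos: [660.8, -145.1, 45.7]
ee_rot: [179.9, 0.0, 99.5]
force: [0.6, -1.9, -2.0]
gripper_width: 11.9
```

Emit:
servo_tool([
  [[0,0,6],[0,0,0],5],
  [[0,0,8],[0,0,0],5],
  [[0,0,8],[0,0,0],5],
  [[0,0,8],[0,0,0],5],
  [[0,0,8],[0,0,0],5],
  [[0,0,8],[0,0,0],5],
  [[0,0,8],[0,0,0],5],
  [[0,0,8],[0,0,0],5],
  [[0,0,6],[0,0,0],5],
  [[0,0,0],[0,0,0],5],
])

```text
time_s: 60.1
ee_pos: [660.6, -145.5, 45.7]
ee_rot: [179.9, -0.0, 29.4]
force: [-0.2, -0.2, -1.1]
gripper_width: 11.9
```

Emit:
servo_tool([
  [[0,0,0],[0,0,0],35],
  [[0,0,0],[0,0,0],40],
  [[0,0,0],[0,0,-5],40],
  [[0,0,0],[0,0,-20],40],
  [[0,0,0],[0,0,-25],40],
  [[0,0,-6],[-10,5,-15],40],
  [[0,0,-8],[-15,20,0],40],
  [[0,0,-8],[-20,20,0],40],
  [[0,0,-8],[-20,15,0],40],
  [[0,0,-8],[-20,10,0],40],
])

```text
time_s: 61.35
ee_pos: [653.1, -255.9, 116.8]
ee_rot: [179.7, -0.1, 69.2]
force: [-0.5, 0.5, 0.1]
gripper_width: 40.0
```

```bash
python3 -c "
from h import *
a=np.radians(5.7);T=np.array([525,-333.5])+100*np.array([np.cos(a),np.sin(a)]);print(T)
q=plan([*T,100],95.7,9,40)
s=Cam('scene');s.crop('ag_s',180,260,200,190,3)"
```

```text
[ 624.505557   -323.56802503]
[[[0, 0, -2.9], [-8.2, -0.3, 1.9], 40], [[0, 0, -2.9], [-8.1, -0.7, 1.9], 40], [[0, 0, -2.9], [-8.1, -1.1, 1.9], 40], [[0, 0, -2.9], [-8, -1.6, 1.9], 40], [[0, 0, -2.9], [-7.9, -2, 1.9], 40], [[0, 0, -2.9], [-7.8, -2.4, 1.9], 40], [[0, 0, -2.9], [-7.7, -2.8, 1.9], 40], [[0, 0, -2.9], [-7.5, -3.2, 1.9], 40], [[0, 0, -2.9], [-7.4, -3.5, 1.9], 40], [[0, 0, 0], [0, 0, 0], 40]]
from [ 653.1 -255.9  116.8] 69.2 dist 75.4 turn 26.5
```

View pics/ag_s.png

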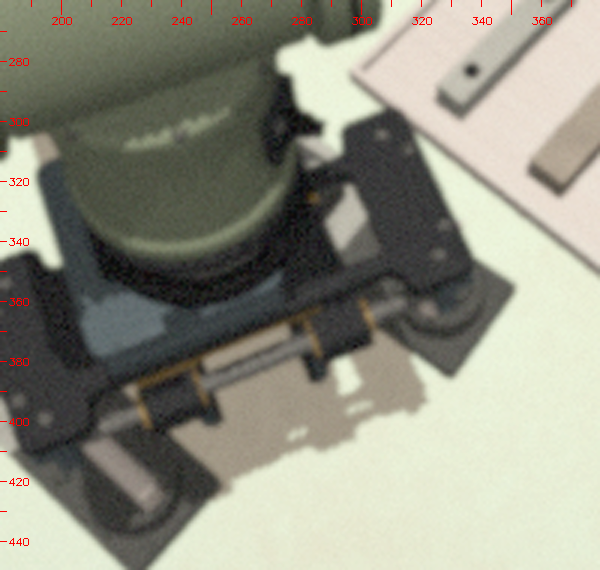

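Emit:
servo_tool([
  [[0,0,-2.5],[-6,0,1],40],
  [[0,0,-3],[-8,-0.7,2],40],
  [[0,0,-3],[-8,-1.5,2],40],
  [[0,0,-3],[-8,-2,2],40],
  [[0,0,-3],[-8,-2.5,2],40],
  [[0,0,-3],[-8,-3,2],40],
  [[0,0,-3],[-7,-3,2],40],
  [[0,0,-2.5],[-5,-3,2],40],
  [[0,0,-1],[-2,-1,1],40],
  [[0,0,0],[0,0,0],40],
])

```text
time_s: 62.65
ee_pos: [625.8, -314.2, 103.6]
ee_rot: [179.5, 0.1, 93.3]
force: [0.5, -1.0, -0.2]
gripper_width: 40.1
```

```bash
python3 -c "
from h import *
q=plan([624.3,-323.8,80],95.7,6,40)
s=Cam('scene');s.crop('ah_s',130,300,170,150,4)"
```

```text
[[[0.1, 0, -0.4], [-1.6, -0.4, 3.9], 40], [[0.1, 0, -0.4], [-1.6, -0.4, 3.9], 40], [[0.1, 0, -0.4], [-1.6, -0.4, 3.9], 40], [[0.1, 0, -0.4], [-1.6, -0.4, 3.9], 40], [[0.1, 0, -0.4], [-1.6, -0.4, 3.9], 40], [[0.1, 0, -0.4], [-1.6, -0.4, 3.9], 40], [[0, 0, 0], [0, 0, 0], 40], [[0, 0, 0], [0, 0, 0], 40], [[0, 0, 0], [0, 0, 0], 40], [[0, 0, 0], [0, 0, 0], 40]]
from [ 625.8 -314.2  103.6] 93.3 dist 25.5 turn 2.4
```

View pics/ah_s.png

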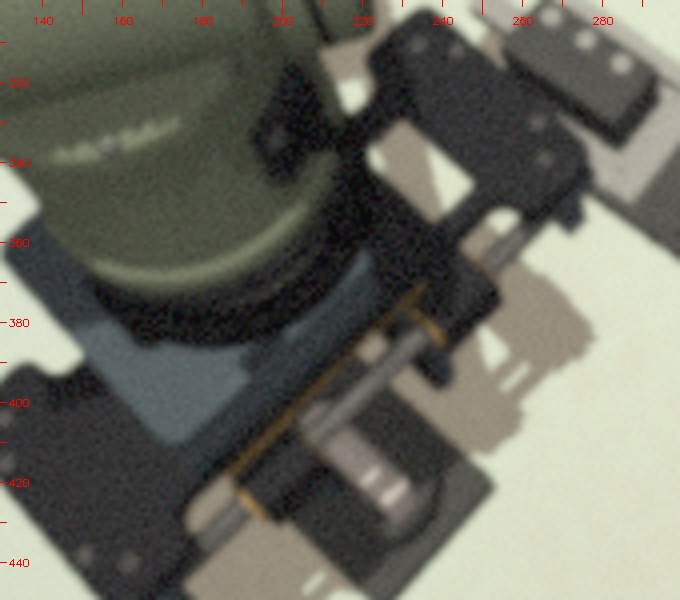

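Emit:
servo_tool([
  [[0.1,0,-0.5],[-2,-0.5,3],40],
  [[0.1,0,-0.5],[-2.2,-0.5,4],40],
  [[0.1,0,-0.6],[-2.3,-0.5,5],40],
  [[0.1,0,-0.6],[-2.2,-0.5,5],40],
  [[0,0,-0.4],[-1.2,-0.3,4],40],
  [[0,0,0],[0,0,2],40],
  [[0,0,0],[0,0,1],40],
  [[0,0,0],[0,0,0],40],
  [[0,0,0],[0,0,0],40],
  [[0,0,0],[0,0,0],40],
])

```text
time_s: 63.95
ee_pos: [624.7, -324.3, 78.0]
ee_rot: [179.9, 0.1, 96.0]
force: [-0.3, -0.0, 0.9]
gripper_width: 40.0
```

```bash
python3 -c "
from h import *
q=plan([624.3,-323.8,47],95.7,6,40)
s=Cam('scene');s.crop('ai_s',150,360,120,100,6)"
```

```text
[[[0, 0, 0.1], [0.1, -0.1, 5.2], 40], [[0, 0, 0.1], [0.1, -0.1, 5.2], 40], [[0, 0, 0.1], [0.1, -0.1, 5.2], 40], [[0, 0, 0.1], [0.1, -0.1, 5.2], 40], [[0, 0, 0.1], [0.1, -0.1, 5.2], 40], [[0, 0, 0.1], [0.1, -0.1, 5.2], 40], [[0, 0, 0], [0, 0, 0], 40], [[0, 0, 0], [0, 0, 0], 40], [[0, 0, 0], [0, 0, 0], 40], [[0, 0, 0], [0, 0, 0], 40]]
from [ 624.7 -324.3   78. ] 96.0 dist 31.0 turn -0.3
```

View pics/ai_s.png

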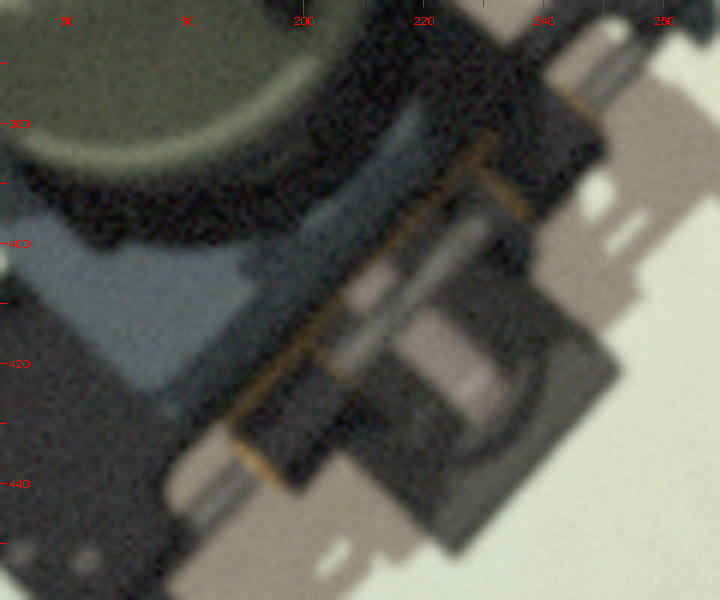

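Wing sits between the fingers. Descend, grip.

Emit:
servo_tool([
  [[0,0,0],[0.3,0,7],40],
  [[0,0,0],[0.2,0,8],40],
  [[0,0,0],[0,0,8],40],
  [[0,0,0],[0,0,5],40],
  [[0,0,0],[0,0,2],40],
  [[0,0,0],[0,0,0],40],
  [[0,0,0],[0,0,0],20],
  [[0,0,0],[0,0,0],5],
  [[0,0,0],[0,0,0],5],
  [[0,0,0],[0,0,0],5],
], squeeze=25)

```text
time_s: 65.25
ee_pos: [624.8, -324.9, 45.8]
ee_rot: [179.9, 0.2, 96.0]
force: [0.0, -2.1, -1.6]
gripper_width: 12.3
```

Emit:
servo_tool([
  [[0,0,6],[0,0,0],5],
  [[0,0,8],[0,0,0],5],
  [[0,0,8],[0,0,0],5],
  [[0,0,8],[0,0,0],5],
  [[0,0,8],[0,0,0],5],
  [[0,0,8],[0,0,0],5],
  [[0,0,8],[0,0,0],5],
  [[0,0,8],[0,0,0],5],
  [[0,0,6],[0,0,0],5],
  [[0,0,0],[0,0,0],5],
])

```text
time_s: 66.5
ee_pos: [624.7, -325.3, 45.8]
ee_rot: [179.7, 0.0, 26.1]
force: [-0.3, -0.7, -0.8]
gripper_width: 11.9
```

Emit:
servo_tool([
  [[0,0,0],[0,0,0],35],
  [[0,0,0],[0,0,0],40],
  [[0,0,0],[0,0,-5],40],
  [[0,0,0],[0,0,-20],40],
  [[0,0,0],[0,0,-30],40],
  [[0,0,0],[0,0,-40],40],
  [[0,0,0],[0,0,-40],40],
  [[0,0,0],[-10,5,-35],40],
  [[0,0,0],[-40,10,-10],40],
  [[0,0,0],[-50,10,0],40],
])

```text
time_s: 67.75
ee_pos: [547.4, -389.8, 234.3]
ee_rot: [179.7, -0.1, 26.8]
force: [-0.5, -0.6, -0.3]
gripper_width: 39.7
```

Emit:
servo_tool([
  [[0,0,0],[-50,0,0],40],
  [[0,0,0],[-50,0,0],40],
  [[0,0,0],[-45,0,0],40],
  [[0,0,0],[-35,5,0],40],
  [[0,0,0],[-20,10,0],40],
  [[0,0,0],[0,10,0],40],
  [[0,0,0],[0,0,0],40],
  [[0,0,0],[0,0,0],40],
  [[0,0,0],[0,0,0],40],
  [[0,0,0],[0,0,0],40],
])

```text
time_s: 69.0
ee_pos: [375.0, -505.1, 238.3]
ee_rot: [179.4, -0.3, 26.9]
force: [0.6, -0.2, -1.5]
gripper_width: 39.9
```

```bash
python3 -c "
from h import *
print(env.state()['ee_pos'])
t=Cam('top');s=Cam('scene');s.crop('aj_s',130,110,370,340,2) 
cv2.imwrite('pics/aj_t.png',t.img)
t.crop('aj_t3',360,160,140,110,5);t.crop('aj_t1',165,160,200,110,4)"
```

```text
[ 375.00136585 -505.0773095   238.30373278]
```

```bash
python3 -c "
import cv2
i=cv2.imread('pics/aj_s.png');print(i.shape);cv2.imwrite('pics/aj_s2.png',i[:600])"
```

```text
(680, 740, 3)
```

View pics/aj_s2.png

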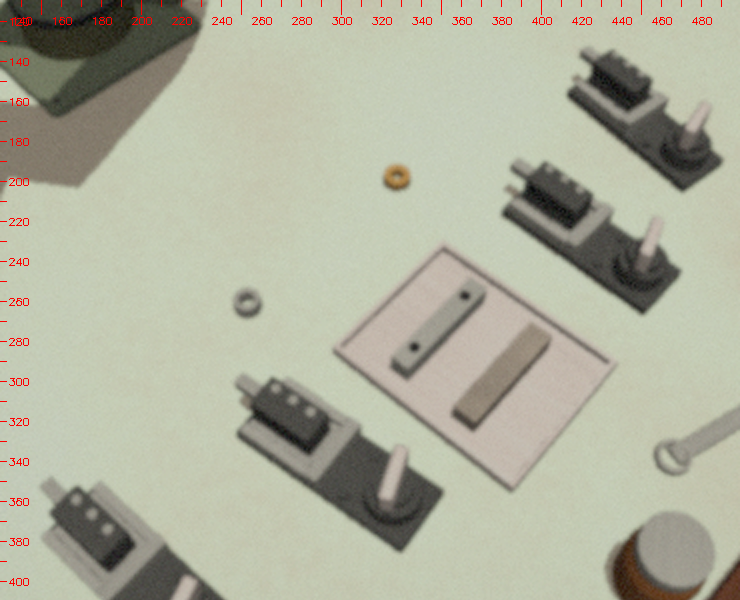

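View pics/aj_t3.png

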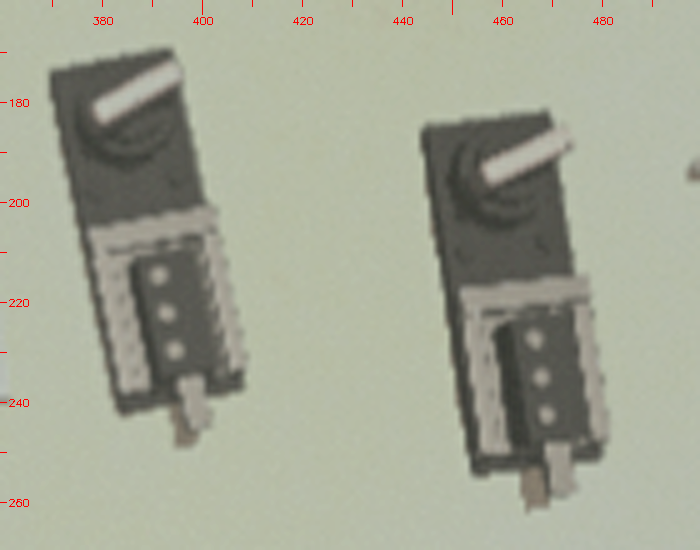

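View pics/aj_t1.png

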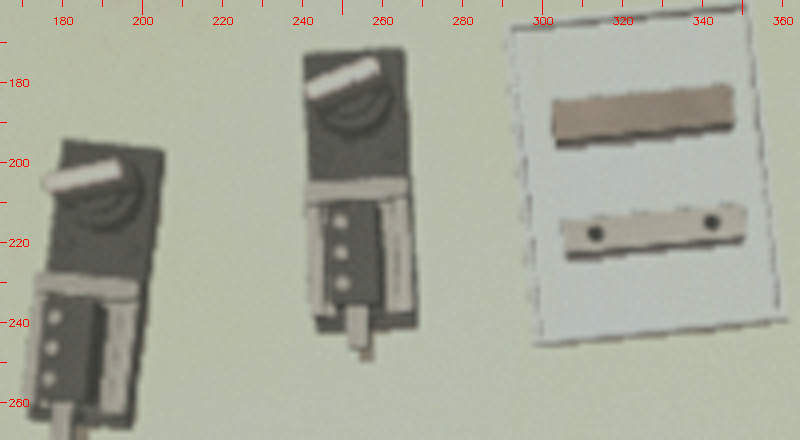

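```bash
python3 -c "
from h import *
t=Cam('top')
for n,a,b,y in(('S2',(242.5,182),(258.7,176.5),1.5),('S3',(380.6,182.1),(395.3,174),9.5),('S4',(458,194.7),(473,187.3),5.7),('S1',(177,205.5),(194,201.5),None)):
    p=t.plane([a,b],71); d=p[1]-p[0]; ang=np.degrees(np.arctan2(d[1],d[0])); print(n,p.mean(0).round(1),ang.round(1), None if y is None else np.radians(y-ang))
for n,c,z in(('bar',(326.5,216),29),('stone',(325,188),27)): print(n,t.plane([c],z))
for p,n in(((287.5,283),'c2'),((372.3,276.7),'c1')): print(n,t.plane([p],14))
print(env.state()['time_s'])
"
```

```text
S2 [667.6 174.7  71. ] -72.6 1.2934842465525762
S3 [ 660.6 -145.6   71. ] -62.7 1.2594894056853088
S4 [ 624.3 -323.5   71. ] -65.4 1.2405215707813528
S1 [614.9 326.7  71. ] -78.2 None
bar [[ 5.81803768e+02 -1.33402529e-01  2.90000000e+01]]
stone [[650.32186937   1.40418276  27.        ]]
c2 [[424.81473103  98.05427863  14.        ]]
c1 [[ 433.91740931 -105.47487911   14.        ]]
69.15
```

```bash
python3 -c "
from h import *
print(env.job_done())"
```

```text
the job is handed in; nothing more can be done
None
```

The job is handed in, at about 69 s of robot time. The packing bar and honing stone lie in the tool tray. The three tool holders each lie in their own empty cradle with the bit to the open front, and all three wing bolts are turned.

- **Bolts:** from the last top picture I measured about 1.29, 1.26 and 1.24 rad for the three I turned. These are image estimates; the joint readings themselves were not available. Station A looks unchanged.
- **Stone and bar:** both are well inside the tray, within about 40 mm of its centre.
- **Holders:** for two of the holders, model overlays matched the pictures within about 2 mm. The third, in the station left of the tray, I checked only by eye, and it looked flat with its bit to the front.
- **Collars and arm:** the collars lie where they started, and the arm is clear of everything.
- **Disagreements:** the two cameras disagreed by about 1 to 3 mm. Heights measured from both views came out up to about 8 mm low on the wing tops (63 to 68 mm instead of 71). I therefore used the given heights, and the gripper readings agreed with them: 12, 20, 24 and 30 mm as specified.

I noticed no knocked part and no slackening grip.

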